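# Clear the mounting board and lock the keyhole plates onto it

## Task

First clear every plywood offcut off the black mounting board into the blue bin. Then fit every keyhole plate on the bench to a free station of the board: turn it so that its cut corner clears the brass key pin, lower it over the two screw heads until it lies flat on the board, and slide it along until it locks fully home under the heads. Let go of everything and leave the other things on the bench where they are.

Things in the scene. Friction and masses are not known exactly. Their poses are not given: they have to be found in the camera images.
- board: Black mounting board fixed to the bench, 130 (x) x 360 (y) x 18 mm thick, origin at the centre of its underside, z up, +x roughly away from the robot. Three identical stations in a row along y, 114 mm apart, each with two steel shoulder screws and a brass key pin (see the points). A plate goes down only with its cut corner around the pin; the other way round it stays up on the pin.
- station0 (a point): Point on the board's top, midway between the two screws of the -y end station; axes as the board's. At y = +26 and -26 mm from it stand the screws: shank 8 mm diameter, 7 mm high, then a round head 16 mm diameter, 5 mm high (top 12 mm above the board). Key pin: 8 mm diameter, 13 mm high, at x = -10, y = +47 mm.
- station1 (a point): Point on the board's top, midway between the two screws of the middle station; axes as the board's. Same screws and pin as station 0. A plate drops over the heads with its origin at x = -10 mm, y = 0 of this frame; locked fully home it is at x = +10 mm, y = 0, z = 0, its axes parallel to these.
- station2 (a point): Point on the board's top, midway between the two screws of the +y end station; axes as the board's. Same screws and pin, and same plate positions, as stations 0 and 1.
- plate0: Aluminium keyhole plate 64 (x) x 104 (y) x 5 mm, origin at centre of underside, z up; may be absent. Grip block 24 (x) x 30 (y) mm on its middle, 5 to 43 mm above the underside. Two keyholes at y = +26 and -26 mm: opening 20 mm wide centred at x = +10 mm, from it a slot 11 mm wide towards -x, ending at x = -14 mm. -x, +y corner cut away (x -32 to +8, y 40 to 52 mm).
- plate1: Aluminium keyhole plate 64 (x) x 104 (y) x 5 mm, origin at centre of underside, z up; may be absent. Identical to plate0. It slides 20 mm towards its own +x to lock its slots under the screw heads. It mates with a station axes parallel, x along x, the cut corner then round the key pin. Any plate fits any station.
- plate2: Aluminium keyhole plate 64 (x) x 104 (y) x 5 mm, origin at centre of underside, z up; may be absent. Identical to plate0 and plate1. Weight about 0.13 to 0.25 kg each. The grip block is black, the plate bare metal.
- offcut0: Plywood offcut, a small block 34 (x) x 22 (y) x 28 mm high, 17 to 35 g, with a 10 mm wide, 9 mm deep step sawn out of its top edge on the +x side; origin at the centre of its underside. Lies on the mounting board at first; may be absent.
- offcut1: Plywood offcut, a small block 32 (x) x 24 (y) x 28 mm high, 17 to 35 g, with a 10 mm wide, 9 mm deep step sawn out of its top edge on the +x side; origin at the centre of its underside. Lies on the mounting board at first; may be absent.
- offcut2: Plywood offcut, a small block 34 (x) x 20 (y) x 30 mm high, 17 to 35 g, with a 10 mm wide, 9 mm deep step sawn out of its top edge on the +x side; origin at the centre of its underside. Lies on the mounting board at first; may be absent.
- offcut3: Plywood offcut, a small block 30 (x) x 22 (y) x 30 mm high, 17 to 35 g, with a 10 mm wide, 9 mm deep step sawn out of its top edge on the +x side; origin at the centre of its underside. Lies on the mounting board at first; may be absent.
- offcut4: Plywood offcut, a small block 34 (x) x 24 (y) x 30 mm high, 17 to 35 g, with a 10 mm wide, 9 mm deep step sawn out of its top edge on the +x side; origin at the centre of its underside. Lies on the mounting board at first; may be absent.
- offcut5: Plywood offcut, a small block 32 (x) x 20 (y) x 28 mm high, 17 to 35 g, with a 10 mm wide, 9 mm deep step sawn out of its top edge on the +x side; origin at the centre of its underside. Lies on the mounting board at first; may be absent.
- bin: Blue open plastic scrap bin fixed to the bench, 150 (x) x 116 (y) x 70 mm high outside, walls and floor 4 mm; origin at the centre of its underside. Stands to the left or the right.
- driver_stand: Black block with upright drivers, 130 (x) x 100 (y) mm, 140 mm high, fixed; origin at the centre of its underside; stands on the other side from the bin. Not part of the job.
- lens: Camera lens standing on the bench, 68 mm diameter, 68 mm high; origin at the centre of its underside. Not part of the job.
- tape_roll: White roll of tape lying flat, 72 mm diameter, 24 mm high; origin at the centre of its underside. Not part of the job.
- lens_cap: Black lens cap lying flat, 56 mm diameter, 10 mm high; origin at the centre of its underside. Not part of the job.
- cleaner: Small bottle standing, 44 mm diameter, 110 mm high; origin at the centre of its underside. Not part of the job.
- driver: Red-handled screwdriver lying on the bench, 170 mm long, along its own x. Not part of the job.
- battery: Grey battery, 75 x 45 x 30 mm, lying flat; origin at the centre of its underside. Not part of the job.
Mind the look-alikes: they are no part of the job. What is shaped like the bin but pink is not meant.

How it is judged (in metres and radians):
On the way, in this order (a step that is already met when the one before it is completed fails the run):
1. every offcut is in the bin, let go (x of offcut0 in the frame of bin between -0.073 and 0.073 m and y of offcut0 in the frame of bin between -0.056 and 0.056 m and z of each of offcut0, offcut1, offcut2, offcut3, offcut4, offcut5 in the frame of bin below 0.075 m and contact force between each of offcut0, offcut1, offcut2, offcut3, offcut4, offcut5 and the fingers below 0.05 N and x of offcut1 in the frame of bin between -0.073 and 0.073 m and y of offcut1 in the frame of bin between -0.056 and 0.056 m and x of offcut2 in the frame of bin between -0.073 and 0.073 m and y of offcut2 in the frame of bin between -0.056 and 0.056 m and x of offcut3 in the frame of bin between -0.073 and 0.073 m and y of offcut3 in the frame of bin between -0.056 and 0.056 m and x of offcut4 in the frame of bin between -0.073 and 0.073 m and y of offcut4 in the frame of bin between -0.056 and 0.056 m and x of offcut5 in the frame of bin between -0.073 and 0.073 m and y of offcut5 in the frame of bin between -0.056 and 0.056 m), for 0.2 s.
2. every plate is locked home at a station (((x of plate0 in the frame of station0 between 0.006 and 0.015 m and y of plate0 in the frame of station0 between -0.005 and 0.005 m and z of plate0 in the frame of station0 between -0.003 and 0.003 m and angle between the x axis of plate0 and the x axis of board, either way round below 0.08 rad and angle between plate0's own z axis and vertical below 0.08 rad) or (x of plate0 in the frame of station1 between 0.006 and 0.015 m and y of plate0 in the frame of station1 between -0.005 and 0.005 m and z of plate0 in the frame of station1 between -0.003 and 0.003 m and angle between the x axis of plate0 and the x axis of board, either way round below 0.08 rad and angle between plate0's own z axis and vertical below 0.08 rad) or (x of plate0 in the frame of station2 between 0.006 and 0.015 m and y of plate0 in the frame of station2 between -0.005 and 0.005 m and z of plate0 in the frame of station2 between -0.003 and 0.003 m and angle between the x axis of plate0 and the x axis of board, either way round below 0.08 rad and angle between plate0's own z axis and vertical below 0.08 rad)) and ((x of plate1 in the frame of station0 between 0.006 and 0.015 m and y of plate1 in the frame of station0 between -0.005 and 0.005 m and z of plate1 in the frame of station0 between -0.003 and 0.003 m and angle between the x axis of plate1 and the x axis of board, either way round below 0.08 rad and angle between plate1's own z axis and vertical below 0.08 rad) or (x of plate1 in the frame of station1 between 0.006 and 0.015 m and y of plate1 in the frame of station1 between -0.005 and 0.005 m and z of plate1 in the frame of station1 between -0.003 and 0.003 m and angle between the x axis of plate1 and the x axis of board, either way round below 0.08 rad and angle between plate1's own z axis and vertical below 0.08 rad) or (x of plate1 in the frame of station2 between 0.006 and 0.015 m and y of plate1 in the frame of station2 between -0.005 and 0.005 m and z of plate1 in the frame of station2 between -0.003 and 0.003 m and angle between the x axis of plate1 and the x axis of board, either way round below 0.08 rad and angle between plate1's own z axis and vertical below 0.08 rad)) and ((x of plate2 in the frame of station0 between 0.006 and 0.015 m and y of plate2 in the frame of station0 between -0.005 and 0.005 m and z of plate2 in the frame of station0 between -0.003 and 0.003 m and angle between the x axis of plate2 and the x axis of board, either way round below 0.08 rad and angle between plate2's own z axis and vertical below 0.08 rad) or (x of plate2 in the frame of station1 between 0.006 and 0.015 m and y of plate2 in the frame of station1 between -0.005 and 0.005 m and z of plate2 in the frame of station1 between -0.003 and 0.003 m and angle between the x axis of plate2 and the x axis of board, either way round below 0.08 rad and angle between plate2's own z axis and vertical below 0.08 rad) or (x of plate2 in the frame of station2 between 0.006 and 0.015 m and y of plate2 in the frame of station2 between -0.005 and 0.005 m and z of plate2 in the frame of station2 between -0.003 and 0.003 m and angle between the x axis of plate2 and the x axis of board, either way round below 0.08 rad and angle between plate2's own z axis and vertical below 0.08 rad))), for 0.2 s.
At the end, for the whole second after the job is handed in: Every offcut present lies inside the bin. Every plate present lies flat on the board (within 3 mm and 0.08 rad) at a station, slid under the screw heads to within 4 mm of fully home, within 5 mm sideways, aligned with the board within 0.08 rad. All at rest and released (all of step 1 and all of step 2 and linear speed of each of plate0, plate1, plate2, offcut0, offcut1, offcut2, offcut3, offcut4, offcut5 below 0.02 m/s and contact force between each of plate0, plate1, plate2 and the fingers below 0.05 N); the robot touches nothing.
It fails at once if a thing that is not part of the job is pushed more than 40 mm from its place (distance of any of lens, tape_roll, lens_cap, cleaner, driver, battery from where it was at the start of the episode above 0.04 m).
It fails at once if the lens or the bottle is tipped over (angle between any of lens, cleaner's own z axis and vertical above 0.6 rad).
Of plate0, plate1, plate2 only 2 to 3 are there at a start; the rules pass over those that are not, and their reading is None.
Of offcut0, offcut1, offcut2, offcut3, offcut4, offcut5 only 4 to 6 are there at a start; the rules pass over those that are not, and their reading is None.
At some moment in a run one of plate0, plate1, plate2, offcut0, offcut1, offcut2, offcut3, offcut4, offcut5 may be knocked a few centimetres aside while the robot is not near it.
Once in a run the grip may slacken for a moment while it holds something.
It also fails if it takes over 210 s, if anything falls off the work surface, if the arm or the gripper's body presses on something with over 40 N, if the wrist force passes 120 N, or if a joint passes its speed limit or range.

## Robot

A 6-joint arm with a two-finger parallel gripper is mounted at the origin on the work surface. World frame = base frame: x ahead of the robot, y to its left, z up, the work surface at z = 0. Lengths are in m, angles in degrees, forces in N, time in s.
With the tool pointing down it reaches from about 0.3 to 0.75 m from the base axis. Payload 8.5 kg.
Tool frame: the origin (TCP) lies midway between the tips of the shut fingers; the grasp point (between the pads) lies 19 mm behind it; z points along the fingers, y is the line along which they close (so a half turn about z gives the same grasp; the last joint's range is limited). The gripper opens to 85 mm and grips with 20 to 120 N. Pads are 22 mm wide; open, the fingers measure 114 mm over their backs; the gripper's body (76 mm by 85 mm) begins 54 mm behind the grasp point. The pads swing forward as they close: fully open they stand 13 mm farther back than shut.
Start: joints at [58.138, 21.807, 74.336, -0, 83.858, -12.336], TCP at [0.184, 0.518, 0.205] pointing down, gripper open.
Joint ranges: [-178.18, 178.18], [-50.72, 133.34], [12.68, 142.11], [-81.47, 261.47], [9.98, 163.14], [-165.26, 165.26]. Speed limits (degrees/s): [136.94, 136.94, 180, 180, 180, 180].

## Interface

Orientations are given as a 3x3 rotation matrix whose columns are the frame's x, y, z axes.
In Python, from rig import env, get_image, close_job gives the robot as it stands.
- The arm moves only by the tool step_arm, never from a script. Its argument "targets" is a list of rows, each a list of 2 entries, a list of its own where there are three numbers: the shift along the tool's x, y, z as a fraction of full scale, then the turn, a rotation vector about the tool's x, y, z as a fraction of full scale. In form: [[[x, y, z], [wx, wy, wz]], ...]. A call has 1 to 10 rows; each row is the pose to reach, as a shift and turn from the pose commanded when the call began, along the tool's axes at that moment; what a row does not reach only later rows make up. Full scale, the value 1, is 0.3 m for a shift and 45 degrees for a turn. A row lasts 1/12 s, in which the tool goes at most 41.7 mm and 7.16 degrees, less where a joint would pass 70% of its speed; a pose out of reach is approached as far as the arm can. A call with a number of a shift or a turn outside -1 to 1 is refused whole. A call with a gripper value outside its range is refused whole. "jaw" is the finger opening in mm, from 0 to 85.4, set as the call begins (left out, the last holds). The fingers move at their own pace and stop on an object; "grip_force" is the grip in N (left out, the last holds). Time passes only in rows, so rows that repeat a pose let the fingers close. It gives the time, the measured TCP pose, the force, the opening and the grip force at its end, in the units of the state.
- env.observe(): the state, without advancing time (a new reading comes with each control period).
- get_image(name): name is "scene" or "top" or "wrist"; returns a dict with "img" (384x512x3 uint8, red, green, blue), "z_map" (384x512 float32, m along the optical axis (not along the pixel's ray), 0 where there is no reading), "intrinsics" (3x3 intrinsics, pixels), "rvec" (rotation vector, rad) and "tvec" (3), from world to camera coordinates, as OpenCV has them. Camera axes: x right, y down, z forward; pixel columns grow to the right and rows downward; lengths in m; the calibration is good to about 2 mm. A picture is of the moment at which its call begins.
- close_job(): hands the job in; it is judged then, once.
The state is a dict: "time_s": time; "q": joint angles; "qvel": joint speeds; "joint_efforts": joint torques, N m; "position": TCP position; "tool_rot": TCP orientation; "ft_force": force on the tool from outside, world axes, zero at the start; "wrist_torque": the same for the moment, N m; "grip_width": finger opening in m; "gripper_force": force on a finger pad.
Only numpy, scipy, OpenCV 4.12 (cv2) and the standard library are available. Lean on these libraries where they do the work, as an engineer would, in place of code of your own. Each camera call takes 0.05 s, during which the arm holds its last target. There are 200 camera calls.

## Working session

There is one attempt and no reset: what is moved stays moved. The work goes in short steps, Python scripts to look and compute and a tool call to move; the robot and the scene stay as the last step left them, time stands still between calls to the robot, and variables do not carry over. Pictures are saved under pics/ and viewed, at most 14 in all, crops included, and the job is handed in when it is done.

Besides the shell and the picture viewer there is one more tool, called by a JSON object that holds its "fn" and its "kwargs", one argument or row to a line. step_arm: Moves the arm, as the interface text tells. Its arguments: {"type":"object","properties":{"targets":{"type":"array","items":{"type":"array"}},"jaw":{"type":"number"},"grip_force":{"type":"number"}},"required":["targets"]}

```bash
ls; mkdir -p pics; cat > h.py <<'E'
import numpy as np, cv2
from rig import env, get_image, close_job
def cam(n):
    d=get_image(n); R=cv2.Rodrigues(np.array(d["rvec"],float))[0]; t=np.array(d["tvec"],float).ravel(); K=np.array(d["intrinsics"])
    z=d["z_map"]; v,u=np.mgrid[:z.shape[0],:z.shape[1]]
    P=np.stack([(u-K[0,2])/K[0,0]*z,(v-K[1,2])/K[1,1]*z,z],-1)
    W=(P-t)@R; W[z==0]=np.nan
    return d["img"],W,(K,R,t)
def save(n,img): cv2.imwrite("pics/"+n,cv2.cvtColor(img,cv2.COLOR_RGB2BGR))
E
python3 - <<'E'
from h import *
s=env.observe(); print({k:np.round(v,3).tolist() for k,v in s.items()})
for n in["scene","top"]:
    i,W,c=cam(n); save(n+"0.png",cv2.resize(i,(800,600))); np.savez("/tmp/"+n,i=i,W=W)
    print(n,np.round(-c[1].T@c[2],3),np.round(c[1],2).tolist(),c[0].tolist(),np.isnan(W[...,0]).mean())
E
```

```text
pics
{'time_s': 0.0, 'q': [58.138, 21.842, 74.386, 0.0, 83.858, -12.335], 'qvel': [0.026, 0.011, 0.007, 0.025, -0.019, 0.033], 'joint_efforts': [-0.002, -44.845, -23.128, -0.0, 0.005, -0.0], 'position': [0.184, 0.518, 0.204], 'tool_rot': [[-0.942, 0.334, -0.001], [0.334, 0.942, -0.001], [0.0, -0.001, -1.0]], 'ft_force': [-0.592, -0.231, 0.718], 'wrist_torque': [-0.012, -0.044, 0.016], 'gripper_force': 0.0, 'grip_width': 0.085}
scene [1.21  0.308 0.779] [[-0.36, 0.93, -0.01], [0.65, 0.25, -0.72], [-0.67, -0.26, -0.7]] [[378.4359893178875, 0.0, 257.4503022017735], [0.0, 378.4359893178875, 195.154386814792], [0.0, 0.0, 1.0]] 0.0038960774739583335
top [0.378 0.047 1.695] [[-0.03, -1.0, 0.0], [-1.0, 0.03, -0.07], [0.07, -0.0, -1.0]] [[490.4973584897528, 0.0, 259.5631548959069], [0.0, 490.4973584897528, 194.85271945753036], [0.0, 0.0, 1.0]] 0.004018147786458333
```

View pics/scene0.png

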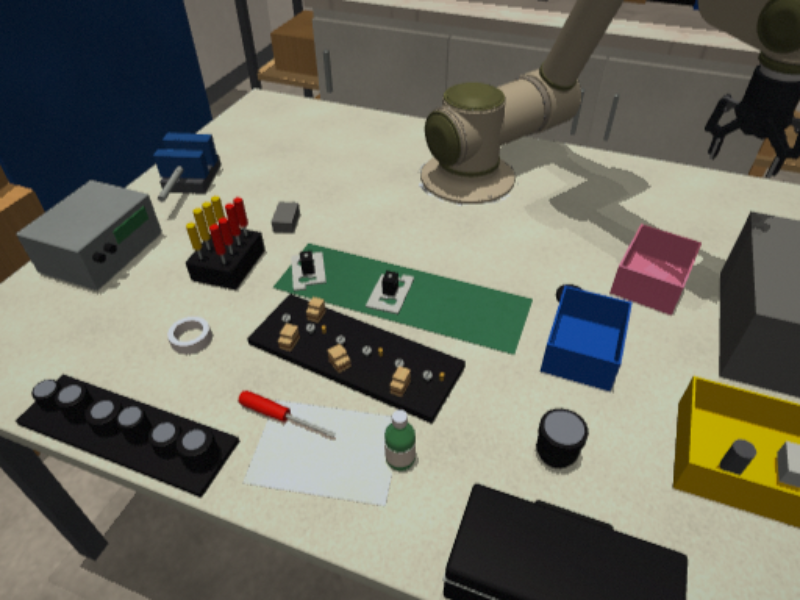

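View pics/top0.png

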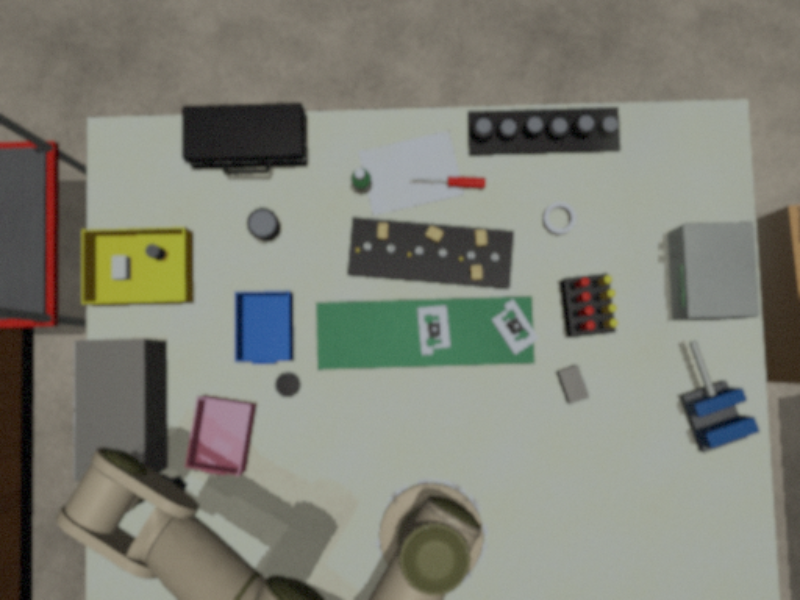

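The scene shows four plywood offcuts on the black board, at scaled pixels (316,308), (288,335), (340,357) and (400,380). There are two plates on the green mat, at (307,268) and (390,290). The candidate bins are blue (587,335) and pink (657,265). Blue fits the description; the pink one is the look-alike, and the yellow one at (750,450) is a different box. Next I'll take coarse positions.

```bash
cat > m.py <<'E'
from h import *
for n in["scene","top"]:
    f=np.load(f"/tmp/{n}.npz"); i,W=f["i"],f["W"]; hsv=cv2.cvtColor(i,cv2.COLOR_RGB2HSV); H,S,V=[hsv[...,k].astype(int) for k in range(3)]
    ok=(W[...,0]>.2)&(W[...,0]<.9)&(abs(W[...,1])<.55)
    z=W[...,2]
    def blobs(nm,m,amin):
        c,l,st,ct=cv2.connectedComponentsWithStats((m&ok).astype(np.uint8))
        for k in range(1,c):
            if st[k,4]<amin: continue
            p=W[l==k]; r=cv2.minAreaRect(p[:,:2].astype(np.float32)*1000)
            print(n,nm,"px",ct[k].round(),"n",st[k,4],"med",np.round(np.nanmedian(p,0),3),"rect",np.round(r[0],0),np.round(r[1],0),round(r[2],1),"zmax",round(float(np.nanpercentile(p[:,2],95)),3))
    blobs("ply",(H>8)&(H<26)&(S>60)&(z>.03)&(z<.07),12)
    blobs("blue",(H>100)&(H<125)&(S>130)&(z<.1),150)
    blobs("black",(V<75)&(z>.008)&(z<.028),400)
    blobs("plate",(S<40)&(V>130)&(z>.001)&(z<.013)&(W[...,1]<.2)&(W[...,1]>-.25)&(W[...,0]<.5)&(W[...,0]>.33),40)
    blobs("grip",(V<90)&(z>.03)&(z<.06)&(W[...,0]<.5),10)
E
python3 m.py
```

```text
scene ply px [201. 197.] n 112 med [ 0.572 -0.112  0.042] rect [ 567. -114.] [35. 24.] 3.6 zmax 0.049
scene ply px [184. 214.] n 129 med [ 0.647 -0.124  0.042] rect [ 645. -126.] [34. 23.] 2.8 zmax 0.047
scene ply px [216. 228.] n 141 med [ 0.657 -0.024  0.042] rect [655. -25.] [34. 25.] 56.2 zmax 0.047
scene ply px [256. 242.] n 145 med [0.669 0.089 0.045] rect [658.  87.] [50. 24.] 4.2 zmax 0.049
scene ply px [443. 288.] n 509 med [0.668 0.511 0.05 ] rect [605. 512.] [166.  39.] 13.5 zmax 0.067
scene ply px [451. 249.] n 161 med [0.524 0.535 0.053] rect [524. 532.] [ 6. 35.] 4.2 zmax 0.067
scene blue px [375. 216.] n 2693 med [0.44  0.35  0.026] rect [425. 347.] [232. 117.] 0.6 zmax 0.07
scene black px [232. 228.] n 4405 med [0.625 0.01  0.018] rect [617. -17.] [362. 134.] 83.3 zmax 0.02
scene black px [102. 269.] n 841 med [ 0.846 -0.236  0.012] rect [ 867. -277.] [340.  65.] 89.9 zmax 0.021
scene plate px [197. 173.] n 236 med [ 0.448 -0.194  0.005] rect [ 446. -197.] [109.  63.] 31.5 zmax 0.007
scene plate px [249. 189.] n 286 med [ 0.462 -0.009  0.005] rect [444. -20.] [110.  6
[... 2221 characters left out ...]
1 zmax 0.057
top grip px [375. 202.] n 459 med [ 0.464 -0.345  0.049] rect [ 463. -354.] [76. 97.] 1.5 zmax 0.056
top grip px [153. 214.] n 64 med [0.447 0.401 0.044] rect [447. 400.] [103.   5.] 0.9 zmax 0.054
top grip px [329. 208.] n 40 med [ 0.448 -0.193  0.044] rect [ 449. -194.] [29. 21.] 21.4 zmax 0.049
top grip px [186. 214.] n 15 med [0.443 0.289 0.038] rect [443. 289.] [ 2. 47.] 88.9 zmax 0.045
top grip px [277. 211.] n 31 med [ 0.441 -0.018  0.041] rect [446. -20.] [17. 24.] 88.4 zmax 0.047
top grip px [125. 273.] n 60 med [0.249 0.494 0.042] rect [253. 494.] [  4. 105.] 78.8 zmax 0.056
top grip px [159. 273.] n 30 med [0.247 0.381 0.04 ] rect [248. 381.] [ 3. 93.] 80.3 zmax 0.049
```

```bash
python3 - <<'E'
from h import *
i,W,(K,R,t)=cam("wrist"); s=env.observe()
C=-R.T@t; T=s["tool_rot"]; print("cam in tool",np.round(T.T@(C-s["position"]),3),np.round(np.array(T).T@R.T,2).tolist(),K[0,0])
E
```

```text
cam in tool [ 0.068  0.001 -0.168] [[-0.0, -0.96, -0.26], [1.0, -0.0, 0.0], [-0.0, -0.26, 0.96]] 268.0800181401173
```

Target chosen: the blue bin, centre about (0.462, 0.346). Board yaw is about -6.7°, centre (0.616, -0.017). Next: a move calculator, then the first approach to offcut D at (0.665, 0.087), with an enlarged confirming crop of the blue bin and board.

```bash
cat >> h.py <<'E'
from scipy.spatial.transform import Rotation as Ro
def Rt(yaw):
    c,s=np.cos(np.radians(yaw)),np.sin(np.radians(yaw)); return np.array([[c,s,0],[s,-c,0],[0,0,-1.]])
def go(*wps,start=None):
    """wps: (x,y,z,toolx yaw); prints each as tool-axes fractions from the start pose + rows needed from previous"""
    s=env.observe(); P=np.array(s["position"]); R=np.array(s["tool_rot"])
    if start is not None: P=np.array(start[:3]); R=Rt(start[3])
    pp,pr=P,R
    for w in wps:
        p=np.array(w[:3]); r=Rt(w[3])
        d=R.T@(p-P)/.3; v=Ro.from_matrix(R.T@r).as_rotvec(degrees=True)/45
        a=np.degrees(Ro.from_matrix(pr.T@r).magnitude())
        print(w,"->",np.round(d,3).tolist(),np.round(v,3).tolist(),"rows",round(max(np.linalg.norm(p-pp)/.0417,a/7.16),1)); pp,pr=p,r
def st():
    s=env.observe(); T=np.array(s["tool_rot"]); print("t",round(s["time_s"],2),"pos",np.round(s["position"],4),"yaw",round(np.degrees(np.arctan2(T[1,0],T[0,0])),2),"tilt",np.round(T[:2,2],3),"w",round(s["grip_width"],4),"gf",s["gripper_force"],"ft",np.round(s["ft_force"],1))
E
python3 - <<'E'
from h import *
f=np.load("/tmp/scene.npz"); save("crop0.png",cv2.resize(f["i"][140:280,150:450],None,fx=2.6,fy=2.6,interpolation=cv2.INTER_CUBIC))
go((.38,.33,.22,184),(.5,.23,.22,184))
go((.665,.087,.2,184),(.665,.087,.1,184),start=(.38,.33,.22,184))
E
```

```text
(0.38, 0.33, 0.22, 184) -> [-0.826, -0.373, -0.052] [-0.001, -0.001, -0.523] rows 6.5
(0.5, 0.23, 0.22, 184) -> [-1.315, -0.553, -0.052] [-0.001, -0.001, -0.523] rows 3.7
(0.665, 0.087, 0.2, 184) -> [-0.891, -0.874, 0.067] [0.0, 0.0, 0.0] rows 9.0
(0.665, 0.087, 0.1, 184) -> [-0.891, -0.874, 0.4] [0.0, 0.0, 0.0] rows 2.4
```

View pics/crop0.png

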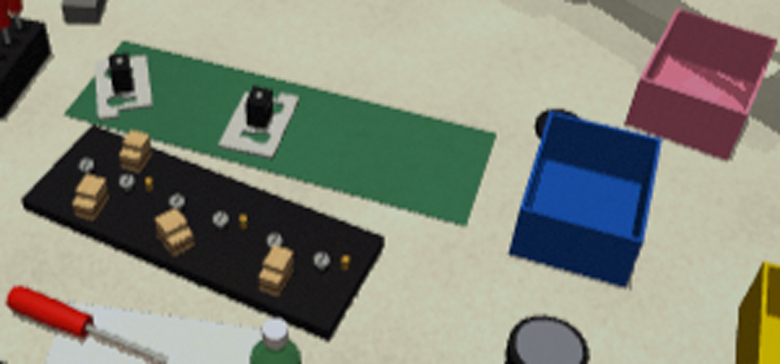

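The crop confirms four stepped plywood offcuts on the black board, at crop pixels (135,150), (90,195), (174,230) and (277,268). The blue bin is at (590,200) and the pink look-alike at (700,80). I'm moving to above D.

{"fn": "step_arm", "kwargs": {
  "targets": [
    [[-0.826, -0.373, -0.052], [0, 0, -0.523]],
    [[-0.826, -0.373, -0.052], [0, 0, -0.523]],
    [[-0.826, -0.373, -0.052], [0, 0, -0.523]],
    [[-0.826, -0.373, -0.052], [0, 0, -0.523]],
    [[-0.826, -0.373, -0.052], [0, 0, -0.523]],
    [[-0.826, -0.373, -0.052], [0, 0, -0.523]],
    [[-0.826, -0.373, -0.052], [0, 0, -0.523]],
    [[-0.826, -0.373, -0.052], [0, 0, -0.523]]
  ],
  "jaw": 45
}}

```text
time_s: 0.82
position: [0.3839, 0.3264, 0.2204]
tool_rot: [[-0.998, -0.064, 0.001], [-0.064, 0.998, -0.001], [-0.001, -0.001, -1.0]]
ft_force: [-0.4, 0.4, -0.4]
grip_width: 0.045
gripper_force: 0.0
```

{"fn": "step_arm", "kwargs": {
  "targets": [
    [[-0.891, -0.874, 0.067], [0, 0, 0]],
    [[-0.891, -0.874, 0.067], [0, 0, 0]],
    [[-0.891, -0.874, 0.067], [0, 0, 0]],
    [[-0.891, -0.874, 0.067], [0, 0, 0]],
    [[-0.891, -0.874, 0.067], [0, 0, 0]],
    [[-0.891, -0.874, 0.067], [0, 0, 0]],
    [[-0.891, -0.874, 0.067], [0, 0, 0]],
    [[-0.891, -0.874, 0.067], [0, 0, 0]],
    [[-0.891, -0.874, 0.067], [0, 0, 0]],
    [[-0.891, -0.874, 0.067], [0, 0, 0]]
  ]
}}

```text
time_s: 1.65
position: [0.6685, 0.0818, 0.1974]
tool_rot: [[-0.998, -0.064, -0.002], [-0.064, 0.998, -0.001], [0.002, -0.001, -1.0]]
ft_force: [-0.1, 0.5, -0.5]
grip_width: 0.0448
gripper_force: 0.0
```

```bash
cat > w.py <<'E'
from h import *
def ply(n="wrist"):
    i,W,c=cam(n); hsv=cv2.cvtColor(i,cv2.COLOR_RGB2HSV); H,S,V=[hsv[...,k].astype(int) for k in range(3)]
    z=W[...,2]; m=(H>5)&(H<28)&(S>60)&(z>.034)&(z<.07)&(W[...,0]>.5)&(W[...,0]<.75)&(abs(W[...,1])<.25)
    k,l,s,ct=cv2.connectedComponentsWithStats(m.astype(np.uint8))
    for j in range(1,k):
        if s[j,4]<30: continue
        p=W[l==j]; r=cv2.minAreaRect(p[:,:2].astype(np.float32)*1000)
        print("ply",ct[j].round(),s[j,4],np.round(r[0],1),np.round(r[1],1),round(r[2],1),"z",np.round(np.nanpercentile(p[:,2],[5,50,95]),3))
    return i,W
if __name__=="__main__":
    i,W=ply(); save("w1.png",i); st()
E
python3 w.py
```

```text
ply [84. 75.] 731 [ 566.3 -113.2] [30. 24.] 0.2 z [0.036 0.046 0.048]
ply [ 80. 143.] 645 [ 642.4 -126.1] [34.2 23.8] 1.1 z [0.035 0.044 0.045]
ply [165. 159.] 591 [653.6 -24.7] [32.2 24.5] 56.5 z [0.035 0.044 0.045]
ply [257. 172.] 452 [663.5  87.7] [19.9 34.2] 86.7 z [0.037 0.046 0.048]
t 1.7 pos [0.6665 0.0844 0.1979] yaw -176.21 tilt [-0.003 -0.   ] w 0.0447 gf 0.0 ft [-0.1  0.   0.4]
```

View pics/w1.png

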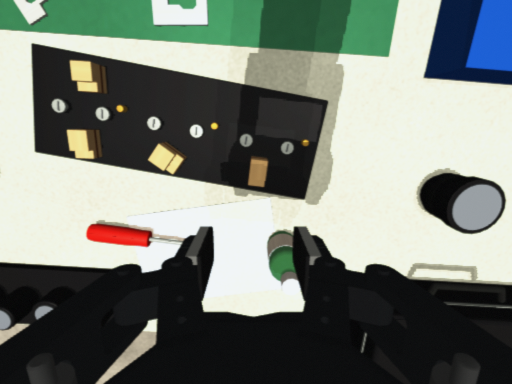

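The wrist view shows all four offcuts at (84,75), (80,143), (165,159) and (257,172), plus the screws and pins; all the offcuts are upright. Grasping D.

```bash
python3 - <<'E'
from h import *
st(); go((.6635,.0877,.1,176.7),(.6635,.0877,.024,176.7)); 
E
```

```text
t 1.7 pos [0.6665 0.0844 0.1979] yaw -176.21 tilt [-0.003 -0.   ] w 0.0447 gf 0.0 ft [-0.1  0.   0.4]
(0.6635, 0.0877, 0.1, 176.7) -> [0.009, 0.012, 0.326] [-0.0, -0.003, 0.158] rows 2.4
(0.6635, 0.0877, 0.024, 176.7) -> [0.008, 0.012, 0.58] [-0.0, -0.003, 0.158] rows 1.8
```

{"fn": "step_arm", "kwargs": {
  "targets": [
    [[0.009, 0.012, 0.326], [0, 0, 0.158]],
    [[0.009, 0.012, 0.326], [0, 0, 0.158]],
    [[0.009, 0.012, 0.326], [0, 0, 0.158]],
    [[0.009, 0.012, 0.45], [0, 0, 0.158]],
    [[0.009, 0.012, 0.52], [0, 0, 0.158]],
    [[0.009, 0.012, 0.57], [0, 0, 0.158]],
    [[0.009, 0.012, 0.57], [0, 0, 0.158]],
    [[0.009, 0.012, 0.57], [0, 0, 0.158]]
  ]
}}

```text
time_s: 2.37
position: [0.6614, 0.0915, 0.0294]
tool_rot: [[-0.999, 0.053, -0.001], [0.053, 0.999, 0.0], [0.001, 0.0, -1.0]]
ft_force: [0.4, 0.5, 1.6]
grip_width: 0.0449
gripper_force: 0.0
```

{"fn": "step_arm", "kwargs": {
  "targets": [
    [[0, 0, 0], [0, 0, 0]],
    [[0, 0, 0], [0, 0, 0]],
    [[0, 0, 0], [0, 0, 0]],
    [[0, 0, 0], [0, 0, 0]],
    [[0, 0, 0], [0, 0, 0]],
    [[0, 0, 0], [0, 0, 0]]
  ],
  "jaw": 10,
  "grip_force": 30
}}

```text
time_s: 2.87
position: [0.6621, 0.0906, 0.0296]
tool_rot: [[-0.999, 0.054, 0.0], [0.054, 0.999, -0.0], [-0.0, 0.0, -1.0]]
ft_force: [-0.2, 0.1, 0.6]
grip_width: 0.01
gripper_force: 0.0
```

{"fn": "step_arm", "kwargs": {
  "targets": [
    [[0, 0, -0.15], [0, 0, 0]],
    [[0, 0, -0.3], [0, 0, 0]],
    [[0, 0, -0.45], [0, 0, 0]],
    [[0, 0, -0.45], [0, 0, 0]]
  ]
}}

```text
time_s: 3.2
position: [0.6643, 0.0906, 0.1722]
tool_rot: [[-0.998, 0.054, 0.012], [0.054, 0.999, -0.0], [-0.012, 0.0, -1.0]]
ft_force: [-0.2, -0.5, 0.5]
grip_width: 0.0098
gripper_force: 0.0
```

```bash
python3 - <<'E'
from h import *
st(); go((.55,.25,.16,180),(.495,.32,.16,180),(.495,.32,.05,180)); 
E
```

```text
t 3.2 pos [0.6643 0.0906 0.1722] yaw 176.9 tilt [ 0.012 -0.   ] w 0.0098 gf 0.0 ft [-0.2 -0.5  0.5]
(0.55, 0.25, 0.16, 180) -> [0.41, 0.51, 0.036] [-0.0, 0.015, -0.069] rows 4.7
(0.495, 0.32, 0.16, 180) -> [0.605, 0.733, 0.034] [-0.0, 0.015, -0.069] rows 2.1
(0.495, 0.32, 0.05, 180) -> [0.609, 0.733, 0.4] [-0.0, 0.015, -0.069] rows 2.6
```

```bash
python3 - <<'E'
from h import *
from w import ply
i,W=ply(); a=i.copy(); s=env.observe(); st()
i2,_,_=cam("scene"); save("w2.png",np.hstack([i,cv2.resize(i2[170:290,160:320],(512,384))])[:, :][:,::1] if 0 else cv2.resize(np.hstack([i,cv2.resize(i2[170:290,160:320],(512,384))]),(800,300)))
E
```

```text
ply [53. 98.] 834 [ 566.1 -112.9] [23.8 30.1] 89.9 z [0.036 0.045 0.047]
ply [ 60. 170.] 717 [ 642.3 -125.9] [34.1 23.9] 2.0 z [0.035 0.044 0.045]
ply [150. 175.] 687 [653.6 -24.5] [32.2 25. ] 56.7 z [0.035 0.044 0.045]
ply [249. 178.] 513 [663.1  87.4] [19.3 33.6] 87.0 z [0.037 0.046 0.048]
t 3.25 pos [0.6641 0.0906 0.1711] yaw 176.9 tilt [ 0.011 -0.   ] w 0.0099 gf 0.0 ft [-0.1 -0.7  1.6]
```

View pics/w2.png

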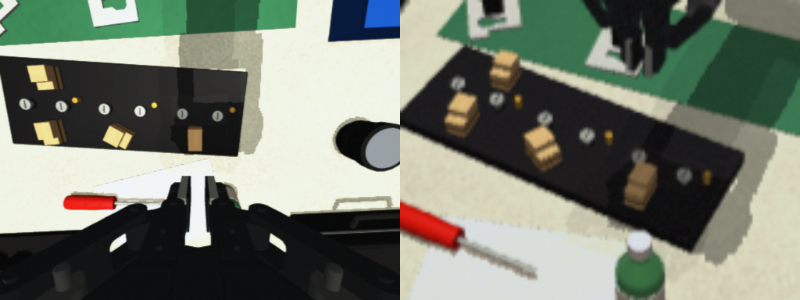

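```bash
python3 - <<'E'
from h import *
s=env.observe(); st(); T=np.array(s["tool_rot"]); P=np.array(s["position"])
for n in["scene","wrist","top"]:
    i,W,(K,R,t)=cam(n); q=(W-P)@T
    m=(np.abs(q[...,0])<.05)&(np.abs(q[...,1])<.06)&(q[...,2]<.06)&(q[...,2]>-.04)
    p=q[m]; print(n,m.sum(), np.round(np.nanpercentile(p,[1,10,50,90,99],axis=0),3).tolist() if m.sum() else "")
    c=R@P+t; print(" tcp px",K[0,0]*c[0]/c[2]+K[0,2],K[1,1]*c[1]/c[2]+K[1,2])
E
```

```text
t 3.3 pos [0.6631 0.0906 0.1676] yaw 176.9 tilt [ 0.006 -0.   ] w 0.0103 gf 0.0 ft [-0.   0.1 -0.6]
scene 53 [[-0.013, -0.016, -0.04], [-0.012, -0.012, -0.039], [-0.007, -0.004, -0.034], [0.004, 0.016, -0.029], [0.007, 0.019, -0.027]]
 tcp px 256.96458877053425 206.56920452905908
wrist 544 [[-0.008, -0.017, -0.04], [0.004, -0.014, -0.039], [0.009, 0.006, -0.035], [0.012, 0.016, -0.029], [0.013, 0.019, -0.027]]
 tcp px 250.79732253123703 227.12341226991742
top 0 
 tcp px 241.85581332921637 140.80079839506396
```

Both cameras show the fingertips ending about 27 mm behind the reported TCP at this opening, so the grasp closed above the block. I'll go 27 mm lower.

```bash
python3 - <<'E'
from h import *
go((.6631,.0875,.05,177),(.6631,.0875,.0,177)); 
E
```

```text
(0.6631, 0.0875, 0.05, 177) -> [-0.008, -0.01, 0.375] [-0.0, -0.004, -0.002] rows 2.7
(0.6631, 0.0875, 0.0, 177) -> [-0.008, -0.01, 0.541] [-0.0, -0.004, -0.002] rows 1.2
```

{"fn": "step_arm", "kwargs": {
  "targets": [
    [[-0.002, -0.01, 0.12], [0, 0, 0]],
    [[-0.002, -0.01, 0.25], [0, 0, 0]],
    [[-0.002, -0.01, 0.37], [0, 0, 0]],
    [[-0.002, -0.01, 0.43], [0, 0, 0]],
    [[-0.002, -0.01, 0.49], [0, 0, 0]],
    [[-0.002, -0.01, 0.53], [0, 0, 0]],
    [[-0.002, -0.01, 0.53], [0, 0, 0]],
    [[-0.002, -0.01, 0.53], [0, 0, 0]]
  ],
  "jaw": 45
}}

```text
time_s: 4.12
position: [0.6621, 0.0876, 0.0046]
tool_rot: [[-0.999, 0.054, -0.002], [0.054, 0.999, 0.0], [0.002, 0.0, -1.0]]
ft_force: [-0.0, -0.5, 0.1]
grip_width: 0.045
gripper_force: 0.0
```

{"fn": "step_arm", "kwargs": {
  "targets": [
    [[0, 0, 0], [0, 0, 0]],
    [[0, 0, 0], [0, 0, 0]],
    [[0, 0, 0], [0, 0, 0]],
    [[0, 0, 0], [0, 0, 0]],
    [[0, 0, 0], [0, 0, 0]],
    [[0, 0, 0], [0, 0, 0]]
  ],
  "jaw": 10,
  "grip_force": 40
}}

```text
time_s: 4.62
position: [0.6632, 0.0876, 0.0068]
tool_rot: [[-0.999, 0.054, 0.003], [0.054, 0.999, -0.0], [-0.003, 0.0, -1.0]]
ft_force: [-0.8, -0.6, 6.8]
grip_width: 0.0189
gripper_force: 41.1
```

{"fn": "step_arm", "kwargs": {
  "targets": [
    [[0, 0, -0.1], [0, 0, 0]],
    [[0, 0, -0.2], [0, 0, 0]],
    [[0, 0, -0.3], [0, 0, 0]],
    [[0, 0, -0.43], [0, 0, 0]],
    [[0, 0, -0.43], [0, 0, 0]],
    [[0, 0, -0.43], [0, 0, 0]]
  ]
}}

```text
time_s: 5.12
position: [0.6633, 0.0876, 0.137]
tool_rot: [[-0.999, 0.054, 0.005], [0.054, 0.999, -0.0], [-0.005, 0.0, -1.0]]
ft_force: [0.1, -0.2, -2.0]
grip_width: 0.019
gripper_force: 40.3
```

```bash
python3 - <<'E'
from h import *
st(); go((.49,.32,.14,180),(.49,.32,.03,180)); 
E
```

```text
t 5.12 pos [0.6633 0.0876 0.137 ] yaw 176.9 tilt [ 0.005 -0.   ] w 0.019 gf 40.33659741282463 ft [ 0.1 -0.2 -2. ]
(0.49, 0.32, 0.14, 180) -> [0.619, 0.742, -0.013] [-0.0, 0.007, -0.069] rows 7.0
(0.49, 0.32, 0.03, 180) -> [0.621, 0.742, 0.353] [-0.0, 0.007, -0.069] rows 2.6
```

{"fn": "step_arm", "kwargs": {
  "targets": [
    [[0.082, 0.118, -0.013], [0, 0, -0.069]],
    [[0.164, 0.237, -0.013], [0, 0, -0.069]],
    [[0.246, 0.356, -0.013], [0, 0, -0.069]],
    [[0.328, 0.475, -0.013], [0, 0, -0.069]],
    [[0.41, 0.594, -0.013], [0, 0, -0.069]],
    [[0.492, 0.713, -0.013], [0, 0, -0.069]],
    [[0.574, 0.831, -0.013], [0, 0, -0.069]],
    [[0.574, 0.831, 0.12], [0, 0, -0.069]],
    [[0.574, 0.831, 0.25], [0, 0, -0.069]],
    [[0.574, 0.831, 0.38], [0, 0, -0.069]]
  ]
}}

```text
time_s: 5.95
position: [0.5023, 0.3467, 0.0182]
tool_rot: [[-1.0, -0.002, -0.001], [-0.002, 1.0, -0.0], [0.001, -0.0, -1.0]]
ft_force: [1.7, 0.5, -1.5]
grip_width: 0.0188
gripper_force: 40.3
```

{"fn": "step_arm", "kwargs": {
  "targets": [
    [[0, 0, 0], [0, 0, 0]],
    [[0, 0, 0], [0, 0, 0]],
    [[0, 0, 0], [0, 0, 0]]
  ]
}}

```text
time_s: 6.2
position: [0.505, 0.346, 0.0219]
tool_rot: [[-1.0, 0.0, 0.002], [0.0, 1.0, 0.001], [-0.002, 0.001, -1.0]]
ft_force: [0.9, 0.8, 0.5]
grip_width: 0.0191
gripper_force: 40.3
```

{"fn": "step_arm", "kwargs": {
  "targets": [
    [[0, 0, 0], [0, 0, 0]],
    [[0, 0, 0], [0, 0, 0]],
    [[0, 0, 0], [0, 0, 0]],
    [[0, 0, -0.1], [0, 0, 0]],
    [[0, 0, -0.2], [0, 0, 0]],
    [[0, 0, -0.3], [0, 0, 0]],
    [[0, 0, -0.4], [0, 0, 0]],
    [[0, 0, -0.4], [0, 0, 0]]
  ],
  "jaw": 40
}}

```text
time_s: 6.87
position: [0.5064, 0.3469, 0.1476]
tool_rot: [[-1.0, -0.0, 0.011], [-0.0, 1.0, 0.005], [-0.011, 0.005, -1.0]]
ft_force: [0.7, 0.3, 0.4]
grip_width: 0.0399
gripper_force: 0.0
```

```bash
python3 - <<'E'
from h import *
st(); go((.6536,-.0246,.13,146.6),(.6536,-.0246,.003,146.6)); 
E
```

```text
t 6.87 pos [0.5064 0.3469 0.1476] yaw -179.99 tilt [0.011 0.005] w 0.0399 gf 0.0 ft [0.7 0.3 0.4]
(0.6536, -0.0246, 0.13, 146.6) -> [-0.49, -1.239, 0.058] [0.01, 0.012, 0.742] rows 9.6
(0.6536, -0.0246, 0.003, 146.6) -> [-0.485, -1.241, 0.481] [0.01, 0.012, 0.742] rows 3.0
```

```bash
python3 - <<'E'
from h import *
go((.58,.16,.15,215)); go((.6536,-.0246,.11,236.6),(.6536,-.0246,.001,236.6),start=(.58,.16,.15,215))
E
```

```text
(0.58, 0.16, 0.15, 215) -> [-0.245, -0.623, -0.008] [0.002, 0.015, -0.778] rows 4.9
(0.6536, -0.0246, 0.11, 236.6) -> [0.152, -0.645, 0.133] [0.0, 0.0, -0.48] rows 4.9
(0.6536, -0.0246, 0.001, 236.6) -> [0.152, -0.645, 0.497] [0.0, 0.0, -0.48] rows 2.6
```

{"fn": "step_arm", "kwargs": {
  "targets": [
    [[-0.245, -0.623, -0.008], [0, 0.012, -0.778]],
    [[-0.245, -0.623, -0.008], [0, 0.012, -0.778]],
    [[-0.245, -0.623, -0.008], [0, 0.012, -0.778]],
    [[-0.245, -0.623, -0.008], [0, 0.012, -0.778]],
    [[-0.245, -0.623, -0.008], [0, 0.012, -0.778]],
    [[-0.245, -0.623, -0.008], [0, 0.012, -0.778]],
    [[-0.245, -0.623, -0.008], [0, 0.012, -0.778]]
  ]
}}

```text
time_s: 7.45
position: [0.5784, 0.1565, 0.143]
tool_rot: [[-0.821, -0.571, -0.008], [-0.571, 0.821, -0.003], [0.008, 0.002, -1.0]]
ft_force: [-0.7, 0.8, -0.4]
grip_width: 0.04
gripper_force: 0.0
```

{"fn": "step_arm", "kwargs": {
  "targets": [
    [[0.152, -0.645, 0.133], [0, 0, -0.48]],
    [[0.152, -0.645, 0.133], [0, 0, -0.48]],
    [[0.152, -0.645, 0.133], [0, 0, -0.48]],
    [[0.152, -0.645, 0.133], [0, 0, -0.48]],
    [[0.152, -0.645, 0.133], [0, 0, -0.48]],
    [[0.152, -0.645, 0.133], [0, 0, -0.48]],
    [[0.152, -0.645, 0.133], [0, 0, -0.48]],
    [[0.152, -0.645, 0.133], [0, 0, -0.48]]
  ]
}}

```text
time_s: 8.12
position: [0.6506, -0.0245, 0.1029]
tool_rot: [[-0.55, -0.835, -0.009], [-0.835, 0.55, -0.002], [0.007, 0.006, -1.0]]
ft_force: [0.1, 0.3, 0.0]
grip_width: 0.0401
gripper_force: 0.0
```

```bash
python3 - <<'E'
from h import *
from w import ply
ply(); st(); go((.6536,-.0246,.06,236.6),(.6536,-.0246,.001,236.6)); 
s=env.observe(); T=np.array(s["tool_rot"]); P=np.array(s["position"])
i,W,(K,R,t)=cam("wrist"); q=(W-P)@T
m=(np.abs(q[...,0])<.05)&(np.abs(q[...,1])<.06)&(q[...,2]<.0)&(q[...,2]>-.05); print(np.round(np.nanpercentile(q[m],[1,50,99],axis=0),3).tolist())
E
```

```text
ply [279.  47.] 1372 [ 566.6 -113. ] [30.5 22.3] 0.4 z [0.037 0.046 0.048]
ply [191.  90.] 1278 [ 642.8 -125.8] [34.2 22.3] 1.7 z [0.035 0.044 0.046]
ply [248. 196.] 912 [654. -25.] [31.7 23.9] 56.4 z [0.035 0.044 0.046]
t 8.17 pos [ 0.6506 -0.0241  0.1032] yaw -123.33 tilt [-0.008 -0.003] w 0.04 gf 0.0 ft [ 0.4 -0.3 -0.1]
(0.6536, -0.0246, 0.06, 236.6) -> [-0.005, -0.01, 0.144] [0.007, -0.009, 0.002] rows 1.0
(0.6536, -0.0246, 0.001, 236.6) -> [-0.006, -0.011, 0.34] [0.007, -0.009, 0.002] rows 1.4
[[-0.012, -0.032, -0.05], [0.006, -0.019, -0.041], [0.01, 0.034, -0.027]]
```

{"fn": "step_arm", "kwargs": {
  "targets": [
    [[-0.006, -0.01, 0.1], [0.006, -0.008, 0]],
    [[-0.006, -0.01, 0.18], [0.006, -0.008, 0]],
    [[-0.006, -0.01, 0.26], [0.006, -0.008, 0]],
    [[-0.006, -0.01, 0.335], [0.006, -0.008, 0]],
    [[-0.006, -0.01, 0.335], [0.006, -0.008, 0]],
    [[-0.006, -0.01, 0.335], [0.006, -0.008, 0]]
  ]
}}

```text
time_s: 8.72
position: [0.6531, -0.025, 0.0023]
tool_rot: [[-0.549, -0.836, -0.003], [-0.836, 0.549, 0.0], [0.001, 0.002, -1.0]]
ft_force: [-0.3, 0.4, 0.1]
grip_width: 0.0398
gripper_force: 0.0
```

{"fn": "step_arm", "kwargs": {
  "targets": [
    [[0, 0, 0], [0, 0, 0]],
    [[0, 0, 0], [0, 0, 0]],
    [[0, 0, 0], [0, 0, 0]],
    [[0, 0, 0], [0, 0, 0]],
    [[0, 0, 0], [0, 0, 0]],
    [[0, 0, 0], [0, 0, 0]]
  ],
  "jaw": 10
}}

```text
time_s: 9.22
position: [0.6545, -0.0261, 0.0044]
tool_rot: [[-0.55, -0.835, 0.002], [-0.835, 0.55, -0.0], [-0.001, -0.002, -1.0]]
ft_force: [-1.2, 1.7, 7.1]
grip_width: 0.0231
gripper_force: 40.4
```

{"fn": "step_arm", "kwargs": {
  "targets": [
    [[0, 0, -0.1], [0, 0, 0]],
    [[0, 0, -0.2], [0, 0, 0]],
    [[0, 0, -0.3], [0, 0, 0]],
    [[0, 0, -0.43], [0, 0, 0]],
    [[0, 0, -0.43], [0, 0, 0]],
    [[0, 0, -0.43], [0, 0, 0]]
  ]
}}

```text
time_s: 9.72
position: [0.6546, -0.0264, 0.1345]
tool_rot: [[-0.55, -0.835, 0.005], [-0.835, 0.55, -0.002], [-0.001, -0.005, -1.0]]
ft_force: [-0.5, 0.6, -0.6]
grip_width: 0.0228
gripper_force: 39.5
```

```bash
python3 - <<'E'
from h import *
st(); go((.53,.2,.13,200)); go((.42,.346,.13,180),(.42,.346,.02,180),start=(.53,.2,.13,200)) 
E
```

```text
t 9.72 pos [ 0.6546 -0.0264  0.1345] yaw -123.38 tilt [ 0.005 -0.002] w 0.0228 gf 39.54313516616821 ft [-0.5  0.6 -0.6]
(0.53, 0.2, 0.13, 200) -> [-0.402, 0.762, 0.012] [-0.005, 0.003, 0.814] rows 6.2
(0.42, 0.346, 0.13, 180) -> [0.178, 0.583, 0.0] [0.0, 0.0, 0.444] rows 4.4
(0.42, 0.346, 0.02, 180) -> [0.178, 0.583, 0.367] [0.0, 0.0, 0.444] rows 2.6
```

{"fn": "step_arm", "kwargs": {
  "targets": [
    [[-0.06, 0.11, 0.012], [0, 0, 0.12]],
    [[-0.12, 0.22, 0.012], [0, 0, 0.24]],
    [[-0.18, 0.33, 0.012], [0, 0, 0.36]],
    [[-0.24, 0.44, 0.012], [0, 0, 0.48]],
    [[-0.29, 0.55, 0.012], [0, 0, 0.6]],
    [[-0.35, 0.66, 0.012], [0, 0, 0.72]],
    [[-0.402, 0.762, 0.012], [0, 0, 0.814]],
    [[-0.402, 0.762, 0.012], [0, 0, 0.814]]
  ]
}}

```text
time_s: 10.38
position: [0.5253, 0.2047, 0.1271]
tool_rot: [[-0.94, -0.342, -0.004], [-0.342, 0.94, 0.001], [0.004, 0.002, -1.0]]
ft_force: [0.3, 0.2, 0.1]
grip_width: 0.0226
gripper_force: 39.6
```

{"fn": "step_arm", "kwargs": {
  "targets": [
    [[0.04, 0.12, 0], [0, 0, 0.09]],
    [[0.07, 0.24, 0], [0, 0, 0.18]],
    [[0.11, 0.36, 0], [0, 0, 0.27]],
    [[0.15, 0.48, 0], [0, 0, 0.36]],
    [[0.178, 0.583, 0], [0, 0, 0.444]],
    [[0.178, 0.583, 0], [0, 0, 0.444]],
    [[0.178, 0.583, 0.12], [0, 0, 0.444]],
    [[0.178, 0.583, 0.25], [0, 0, 0.444]],
    [[0.178, 0.583, 0.37], [0, 0, 0.444]],
    [[0.178, 0.583, 0.37], [0, 0, 0.444]]
  ]
}}

```text
time_s: 11.22
position: [0.4156, 0.3439, 0.0108]
tool_rot: [[-1.0, -0.0, -0.012], [-0.0, 1.0, -0.006], [0.012, -0.006, -1.0]]
ft_force: [-2.2, -0.5, -1.2]
grip_width: 0.023
gripper_force: 39.6
```

{"fn": "step_arm", "kwargs": {
  "targets": [
    [[0, 0, 0], [0, 0, 0]],
    [[0, 0, 0], [0, 0, 0]],
    [[0, 0, 0], [0, 0, 0]],
    [[0, 0, -0.1], [0, 0, 0]],
    [[0, 0, -0.2], [0, 0, 0]],
    [[0, 0, -0.3], [0, 0, 0]],
    [[0, 0, -0.4], [0, 0, 0]],
    [[0, 0, -0.4], [0, 0, 0]]
  ],
  "jaw": 42
}}

```text
time_s: 11.88
position: [0.4218, 0.3478, 0.1447]
tool_rot: [[-1.0, -0.0, 0.011], [-0.0, 1.0, 0.006], [-0.011, 0.006, -1.0]]
ft_force: [0.9, -0.4, 0.8]
grip_width: 0.0422
gripper_force: 0.0
```

```bash
python3 - <<'E'
from h import *
st(); go((.55,.12,.14,181)); go((.6428,-.1258,.11,181.7),(.6428,-.1258,.001,181.7),start=(.55,.12,.14,181)) 
E
```

```text
t 11.88 pos [0.4218 0.3478 0.1447] yaw -179.98 tilt [0.011 0.006] w 0.0422 gf 0.0 ft [ 0.9 -0.4  0.8]
(0.55, 0.12, 0.14, 181) -> [-0.427, -0.76, 0.016] [0.008, 0.014, -0.022] rows 6.3
(0.6428, -0.1258, 0.11, 181.7) -> [-0.295, -0.825, 0.1] [0.0, 0.0, -0.016] rows 6.3
(0.6428, -0.1258, 0.001, 181.7) -> [-0.295, -0.825, 0.463] [0.0, 0.0, -0.016] rows 2.6
```

{"fn": "step_arm", "kwargs": {
  "targets": [
    [[-0.427, -0.76, 0.016], [0, 0, -0.022]],
    [[-0.427, -0.76, 0.016], [0, 0, -0.022]],
    [[-0.427, -0.76, 0.016], [0, 0, -0.022]],
    [[-0.427, -0.76, 0.016], [0, 0, -0.022]],
    [[-0.427, -0.76, 0.016], [0, 0, -0.022]],
    [[-0.427, -0.76, 0.016], [0, 0, -0.022]],
    [[-0.427, -0.76, 0.016], [0, 0, -0.022]],
    [[-0.427, -0.76, 0.016], [0, 0, -0.022]]
  ]
}}

```text
time_s: 12.55
position: [0.5489, 0.1156, 0.1329]
tool_rot: [[-1.0, -0.013, 0.001], [-0.013, 1.0, -0.0], [-0.001, -0.0, -1.0]]
ft_force: [1.0, 0.6, -0.0]
grip_width: 0.042
gripper_force: 0.0
```

{"fn": "step_arm", "kwargs": {
  "targets": [
    [[-0.295, -0.825, 0.1], [0, 0, -0.016]],
    [[-0.295, -0.825, 0.1], [0, 0, -0.016]],
    [[-0.295, -0.825, 0.1], [0, 0, -0.016]],
    [[-0.295, -0.825, 0.1], [0, 0, -0.016]],
    [[-0.295, -0.825, 0.1], [0, 0, -0.016]],
    [[-0.295, -0.825, 0.1], [0, 0, -0.016]],
    [[-0.295, -0.825, 0.1], [0, 0, -0.016]],
    [[-0.295, -0.825, 0.1], [0, 0, -0.016]],
    [[-0.295, -0.825, 0.1], [0, 0, -0.016]],
    [[-0.295, -0.825, 0.1], [0, 0, -0.016]]
  ]
}}

```text
time_s: 13.38
position: [0.6398, -0.1254, 0.1026]
tool_rot: [[-0.999, -0.032, -0.001], [-0.032, 0.999, 0.0], [0.001, 0.0, -1.0]]
ft_force: [-0.5, -0.1, 0.2]
grip_width: 0.042
gripper_force: 0.0
```

```bash
python3 - <<'E'
from h import *
from w import ply
ply(); st(); go((.6428,-.1258,.06,181.7),(.6428,-.1258,.001,181.7)); 
E
```

```text
ply [269. 112.] 1062 [ 566.4 -113.2] [29.6 22.2] 1.5 z [0.037 0.046 0.048]
ply [250. 199.] 901 [ 642.6 -126.2] [34.7 21.7] 2.2 z [0.035 0.044 0.046]
t 13.43 pos [ 0.6398 -0.1253  0.1026] yaw -178.16 tilt [-0.001  0.   ] w 0.0418 gf 0.0 ft [ 0.   0.5 -1. ]
(0.6428, -0.1258, 0.06, 181.7) -> [-0.01, -0.002, 0.142] [0.0, -0.001, 0.003] rows 1.0
(0.6428, -0.1258, 0.001, 181.7) -> [-0.01, -0.002, 0.339] [0.0, -0.001, 0.003] rows 1.4
```

{"fn": "step_arm", "kwargs": {
  "targets": [
    [[-0.01, -0.003, 0.1], [0, 0, 0]],
    [[-0.01, -0.003, 0.18], [0, 0, 0]],
    [[-0.01, -0.003, 0.26], [0, 0, 0]],
    [[-0.01, -0.003, 0.335], [0, 0, 0]],
    [[-0.01, -0.003, 0.335], [0, 0, 0]],
    [[-0.01, -0.003, 0.335], [0, 0, 0]]
  ]
}}

```text
time_s: 13.93
position: [0.6426, -0.1269, 0.0015]
tool_rot: [[-1.0, -0.031, -0.003], [-0.031, 1.0, 0.0], [0.003, 0.001, -1.0]]
ft_force: [0.8, -1.2, 0.4]
grip_width: 0.042
gripper_force: 0.0
```

{"fn": "step_arm", "kwargs": {
  "targets": [
    [[0, 0, 0], [0, 0, 0]],
    [[0, 0, 0], [0, 0, 0]],
    [[0, 0, 0], [0, 0, 0]],
    [[0, 0, 0], [0, 0, 0]],
    [[0, 0, 0], [0, 0, 0]],
    [[0, 0, 0], [0, 0, 0]]
  ],
  "jaw": 10
}}

```text
time_s: 14.43
position: [0.644, -0.1284, 0.0036]
tool_rot: [[-1.0, -0.03, 0.002], [-0.03, 1.0, -0.001], [-0.002, -0.001, -1.0]]
ft_force: [-0.7, 2.0, 6.9]
grip_width: 0.0211
gripper_force: 40.7
```

{"fn": "step_arm", "kwargs": {
  "targets": [
    [[0, 0, -0.1], [0, 0, 0]],
    [[0, 0, -0.2], [0, 0, 0]],
    [[0, 0, -0.3], [0, 0, 0]],
    [[0, 0, -0.43], [0, 0, 0]],
    [[0, 0, -0.43], [0, 0, 0]],
    [[0, 0, -0.43], [0, 0, 0]]
  ]
}}

```text
time_s: 14.93
position: [0.6441, -0.1287, 0.1337]
tool_rot: [[-1.0, -0.03, 0.004], [-0.03, 1.0, -0.002], [-0.004, -0.003, -1.0]]
ft_force: [-0.8, -0.1, -1.0]
grip_width: 0.0209
gripper_force: 39.8
```

```bash
python3 - <<'E'
from h import *
st(); go((.56,.11,.135,180)); go((.463,.346,.135,180),(.463,.346,.02,180),start=(.56,.11,.135,180)) 
i,W,_=cam("top"); hsv=cv2.cvtColor(i,cv2.COLOR_RGB2HSV); H,S=hsv[...,0],hsv[...,1]
m=((H>5)&(H<28)&(S>60)&(abs(W[...,0]-.46)<.08)&(abs(W[...,1]-.346)<.06)).astype(np.uint8)
k,l,s,c=cv2.connectedComponentsWithStats(m)
for j in range(1,k): print(s[j,4],np.round(np.nanmedian(W[l==j],0),3))
E
```

```text
t 14.93 pos [ 0.6441 -0.1287  0.1337] yaw -178.28 tilt [ 0.004 -0.002] w 0.0209 gf 39.841137528419495 ft [-0.8 -0.1 -1. ]
(0.56, 0.11, 0.135, 180) -> [0.256, 0.804, -0.008] [-0.003, 0.006, 0.038] rows 6.1
(0.463, 0.346, 0.135, 180) -> [0.323, 0.787, 0.0] [0.0, 0.0, 0.0] rows 6.1
(0.463, 0.346, 0.02, 180) -> [0.323, 0.787, 0.383] [0.0, 0.0, 0.0] rows 2.8
38 [0.506 0.343 0.033]
45 [0.418 0.342 0.03 ]
```

{"fn": "step_arm", "kwargs": {
  "targets": [
    [[0.04, 0.13, 0], [0, 0, 0.038]],
    [[0.08, 0.26, 0], [0, 0, 0.038]],
    [[0.125, 0.39, 0], [0, 0, 0.038]],
    [[0.166, 0.52, 0], [0, 0, 0.038]],
    [[0.21, 0.66, 0], [0, 0, 0.038]],
    [[0.256, 0.804, 0], [0, 0, 0.038]],
    [[0.256, 0.804, 0], [0, 0, 0.038]]
  ]
}}

```text
time_s: 15.57
position: [0.5557, 0.1157, 0.1294]
tool_rot: [[-1.0, -0.005, -0.005], [-0.005, 1.0, 0.001], [0.005, 0.001, -1.0]]
ft_force: [0.7, 0.0, -1.1]
grip_width: 0.0208
gripper_force: 39.9
```

{"fn": "step_arm", "kwargs": {
  "targets": [
    [[0.053, 0.13, 0], [0, 0, 0]],
    [[0.106, 0.26, 0], [0, 0, 0]],
    [[0.16, 0.39, 0], [0, 0, 0]],
    [[0.213, 0.52, 0], [0, 0, 0]],
    [[0.267, 0.65, 0], [0, 0, 0]],
    [[0.323, 0.787, 0], [0, 0, 0]],
    [[0.323, 0.787, 0.1], [0, 0, 0]],
    [[0.323, 0.787, 0.2], [0, 0, 0]],
    [[0.323, 0.787, 0.35], [0, 0, 0]],
    [[0.323, 0.787, 0.35], [0, 0, 0]]
  ]
}}

```text
time_s: 16.4
position: [0.4579, 0.3447, 0.0186]
tool_rot: [[-1.0, -0.0, -0.013], [-0.0, 1.0, -0.006], [0.013, -0.006, -1.0]]
ft_force: [-1.1, -0.8, -1.4]
grip_width: 0.0209
gripper_force: 39.8
```

{"fn": "step_arm", "kwargs": {
  "targets": [
    [[0, 0, 0], [0, 0, 0]],
    [[0, 0, 0], [0, 0, 0]],
    [[0, 0, 0], [0, 0, 0]],
    [[0, 0, -0.1], [0, 0, 0]],
    [[0, 0, -0.2], [0, 0, 0]],
    [[0, 0, -0.3], [0, 0, 0]],
    [[0, 0, -0.4], [0, 0, 0]],
    [[0, 0, -0.4], [0, 0, 0]]
  ],
  "jaw": 42
}}

```text
time_s: 17.07
position: [0.4649, 0.3477, 0.1538]
tool_rot: [[-1.0, 0.0, 0.011], [0.0, 1.0, 0.006], [-0.011, 0.006, -1.0]]
ft_force: [0.1, -0.9, 0.0]
grip_width: 0.0422
gripper_force: 0.0
```

```bash
python3 - <<'E'
from h import *
st(); go((.52,.12,.14,181)); go((.5665,-.1131,.11,181),start=(.52,.12,.14,181)) 
E
```

```text
t 17.07 pos [0.4649 0.3477 0.1538] yaw 179.99 tilt [0.011 0.006] w 0.0422 gf 0.0 ft [ 0.1 -0.9  0. ]
(0.52, 0.12, 0.14, 181) -> [-0.183, -0.759, 0.044] [0.007, 0.014, -0.022] rows 5.6
(0.5665, -0.1131, 0.11, 181) -> [-0.141, -0.78, 0.1] [0.0, 0.0, 0.0] rows 5.7
```

{"fn": "step_arm", "kwargs": {
  "targets": [
    [[-0.183, -0.759, 0.04], [0, 0, -0.022]],
    [[-0.183, -0.759, 0.04], [0, 0, -0.022]],
    [[-0.183, -0.759, 0.04], [0, 0, -0.022]],
    [[-0.183, -0.759, 0.04], [0, 0, -0.022]],
    [[-0.183, -0.759, 0.04], [0, 0, -0.022]],
    [[-0.183, -0.759, 0.04], [0, 0, -0.022]],
    [[-0.183, -0.759, 0.04], [0, 0, -0.022]],
    [[-0.183, -0.759, 0.04], [0, 0, -0.022]]
  ]
}}

```text
time_s: 17.73
position: [0.5177, 0.1175, 0.1347]
tool_rot: [[-1.0, -0.014, 0.001], [-0.014, 1.0, -0.0], [-0.001, -0.0, -1.0]]
ft_force: [-0.4, 0.6, 0.5]
grip_width: 0.0421
gripper_force: 0.0
```

{"fn": "step_arm", "kwargs": {
  "targets": [
    [[-0.141, -0.78, 0.08], [0, 0, 0]],
    [[-0.141, -0.78, 0.08], [0, 0, 0]],
    [[-0.141, -0.78, 0.08], [0, 0, 0]],
    [[-0.141, -0.78, 0.08], [0, 0, 0]],
    [[-0.141, -0.78, 0.08], [0, 0, 0]],
    [[-0.141, -0.78, 0.08], [0, 0, 0]],
    [[-0.141, -0.78, 0.08], [0, 0, 0]],
    [[-0.141, -0.78, 0.08], [0, 0, 0]],
    [[-0.141, -0.78, 0.08], [0, 0, 0]],
    [[-0.141, -0.78, 0.08], [0, 0, 0]]
  ]
}}

```text
time_s: 18.57
position: [0.5634, -0.1127, 0.11]
tool_rot: [[-1.0, -0.019, -0.001], [-0.019, 1.0, -0.0], [0.001, -0.0, -1.0]]
ft_force: [0.7, -0.1, 0.5]
grip_width: 0.0417
gripper_force: 0.0
```

```bash
python3 - <<'E'
from h import *
from w import ply
ply(); st(); go((.5665,-.1131,.06,181),(.5665,-.1131,.002,181)); 
E
```

```text
ply [250. 197.] 758 [ 566.4 -113.4] [30.4 21.3] 0.3 z [0.037 0.046 0.048]
t 18.62 pos [ 0.5634 -0.1127  0.11  ] yaw -178.88 tilt [-0.001 -0.   ] w 0.0417 gf 0.0 ft [ 0.7 -0.3  0.3]
(0.5665, -0.1131, 0.06, 181) -> [-0.01, -0.001, 0.167] [-0.0, -0.001, 0.003] rows 1.2
(0.5665, -0.1131, 0.002, 181) -> [-0.01, -0.001, 0.36] [-0.0, -0.001, 0.003] rows 1.4
```

{"fn": "step_arm", "kwargs": {
  "targets": [
    [[-0.01, -0.001, 0.1], [0, 0, 0]],
    [[-0.01, -0.001, 0.2], [0, 0, 0]],
    [[-0.01, -0.001, 0.29], [0, 0, 0]],
    [[-0.01, -0.001, 0.36], [0, 0, 0]],
    [[-0.01, -0.001, 0.36], [0, 0, 0]],
    [[-0.01, -0.001, 0.36], [0, 0, 0]]
  ]
}}

```text
time_s: 19.12
position: [0.5661, -0.1137, 0.0015]
tool_rot: [[-1.0, -0.019, -0.003], [-0.019, 1.0, 0.0], [0.003, 0.0, -1.0]]
ft_force: [0.4, -0.4, 0.3]
grip_width: 0.0424
gripper_force: 0.0
```

{"fn": "step_arm", "kwargs": {
  "targets": [
    [[0, 0, 0], [0, 0, 0]],
    [[0, 0, 0], [0, 0, 0]],
    [[0, 0, 0], [0, 0, 0]],
    [[0, 0, 0], [0, 0, 0]],
    [[0, 0, 0], [0, 0, 0]],
    [[0, 0, 0], [0, 0, 0]]
  ],
  "jaw": 10
}}

```text
time_s: 19.62
position: [0.5673, -0.1148, 0.0034]
tool_rot: [[-1.0, -0.017, 0.002], [-0.017, 1.0, -0.001], [-0.002, -0.001, -1.0]]
ft_force: [-0.5, 1.4, 7.2]
grip_width: 0.021
gripper_force: 39.9
```

{"fn": "step_arm", "kwargs": {
  "targets": [
    [[0, 0, -0.1], [0, 0, 0]],
    [[0, 0, -0.2], [0, 0, 0]],
    [[0, 0, -0.3], [0, 0, 0]],
    [[0, 0, -0.43], [0, 0, 0]],
    [[0, 0, -0.43], [0, 0, 0]],
    [[0, 0, -0.43], [0, 0, 0]]
  ]
}}

```text
time_s: 20.12
position: [0.5674, -0.115, 0.1332]
tool_rot: [[-1.0, -0.017, 0.004], [-0.017, 1.0, -0.002], [-0.004, -0.003, -1.0]]
ft_force: [-0.8, -0.1, -0.5]
grip_width: 0.0211
gripper_force: 39.2
```

```bash
python3 - <<'E'
from h import *
st(); go((.52,.13,.135,180)); go((.463,.373,.135,180),(.463,.373,.055,180),start=(.52,.13,.135,180)) 
E
```

```text
t 20.12 pos [ 0.5674 -0.115   0.1332] yaw -179.0 tilt [ 0.004 -0.002] w 0.0211 gf 39.23335790634155 ft [-0.8 -0.1 -0.5]
(0.52, 0.13, 0.135, 180) -> [0.144, 0.819, -0.009] [-0.003, 0.005, 0.022] rows 6.0
(0.463, 0.373, 0.135, 180) -> [0.19, 0.81, 0.0] [0.0, 0.0, 0.0] rows 6.0
(0.463, 0.373, 0.055, 180) -> [0.19, 0.81, 0.267] [0.0, 0.0, 0.0] rows 1.9
```

{"fn": "step_arm", "kwargs": {
  "targets": [
    [[0.024, 0.13, 0], [0, 0, 0.022]],
    [[0.048, 0.26, 0], [0, 0, 0.022]],
    [[0.072, 0.39, 0], [0, 0, 0.022]],
    [[0.096, 0.53, 0], [0, 0, 0.022]],
    [[0.12, 0.67, 0], [0, 0, 0.022]],
    [[0.144, 0.819, 0], [0, 0, 0.022]],
    [[0.144, 0.819, 0], [0, 0, 0.022]]
  ]
}}

```text
time_s: 20.7
position: [0.5165, 0.1356, 0.1296]
tool_rot: [[-1.0, -0.005, -0.004], [-0.005, 1.0, 0.001], [0.004, 0.001, -1.0]]
ft_force: [-0.2, -0.2, -0.2]
grip_width: 0.0209
gripper_force: 39.3
```

{"fn": "step_arm", "kwargs": {
  "targets": [
    [[0.03, 0.13, 0], [0, 0, 0]],
    [[0.06, 0.26, 0], [0, 0, 0]],
    [[0.095, 0.39, 0], [0, 0, 0]],
    [[0.126, 0.53, 0], [0, 0, 0]],
    [[0.158, 0.67, 0], [0, 0, 0]],
    [[0.19, 0.81, 0], [0, 0, 0]],
    [[0.19, 0.81, 0], [0, 0, 0]],
    [[0.19, 0.81, 0.13], [0, 0, 0]],
    [[0.19, 0.81, 0.24], [0, 0, 0]],
    [[0.19, 0.81, 0.24], [0, 0, 0]]
  ]
}}

```text
time_s: 21.53
position: [0.4583, 0.3712, 0.052]
tool_rot: [[-1.0, -0.0, -0.013], [-0.0, 1.0, -0.006], [0.013, -0.006, -1.0]]
ft_force: [-0.9, -0.5, -2.1]
grip_width: 0.0211
gripper_force: 39.4
```

{"fn": "step_arm", "kwargs": {
  "targets": [
    [[0, 0, 0], [0, 0, 0]],
    [[0, 0, 0], [0, 0, 0]],
    [[0, 0, 0], [0, 0, 0]],
    [[0, 0, -0.1], [0, 0, 0]],
    [[0, 0, -0.2], [0, 0, 0]],
    [[0, 0, -0.3], [0, 0, 0]],
    [[0, -0.1, -0.5], [0, 0, 0]],
    [[0, -0.2, -0.5], [0, 0, 0]],
    [[0, -0.3, -0.5], [0, 0, 0]]
  ],
  "jaw": 36
}}

```text
time_s: 22.28
position: [0.4636, 0.2831, 0.2147]
tool_rot: [[-1.0, -0.002, 0.009], [-0.002, 1.0, 0.003], [-0.009, 0.003, -1.0]]
ft_force: [1.1, -0.3, 0.4]
grip_width: 0.0361
gripper_force: 0.0
```

```bash
python3 - <<'E'
from h import *
st(); 
i,W,_=cam("scene"); hsv=cv2.cvtColor(i,cv2.COLOR_RGB2HSV); H,S=hsv[...,0],hsv[...,1]
m=((H>5)&(H<28)&(S>60)&(abs(W[...,0]-.46)<.08)&(abs(W[...,1]-.346)<.06)).astype(np.uint8)
k,l,s,c=cv2.connectedComponentsWithStats(m)
for j in range(1,k): print(s[j,4],np.round(np.nanmedian(W[l==j],0),3),c[j])
w,_,_=cam("wrist"); save("bin.png",cv2.resize(np.hstack([cv2.resize(i[170:270,320:450],(500,384)),w]),(800,304)))
E
```

```text
t 22.28 pos [0.4636 0.2831 0.2147] yaw -179.89 tilt [0.009 0.003] w 0.0361 gf 0.0 ft [ 1.1 -0.3  0.4]
1582 [0.484 0.316 0.515] [412.42604298  35.18015171]
3 [0.491 0.314 0.518] [411.33333333  33.66666667]
4 [0.488 0.323 0.514] [416.  36.]
3 [0.503 0.287 0.492] [391.33333333  48.66666667]
3 [0.491 0.32  0.493] [411.          48.33333333]
1 [0.5   0.291 0.437] [386.  77.]
1 [0.486 0.312 0.434] [398.  77.]
1 [0.473 0.32  0.432] [403.  76.]
2 [0.501 0.294 0.435] [387.5  78.5]
1 [0.497 0.3   0.433] [391.  79.]
1 [0.494 0.305 0.435] [394.  78.]
1 [0.502 0.288 0.432] [384.  80.]
1 [0.497 0.304 0.432] [393.  80.]
203 [0.448 0.345 0.031] [374.2955665  212.57635468]
108 [0.468 0.371 0.031] [382.91666667 220.5       ]
```

View pics/bin.png

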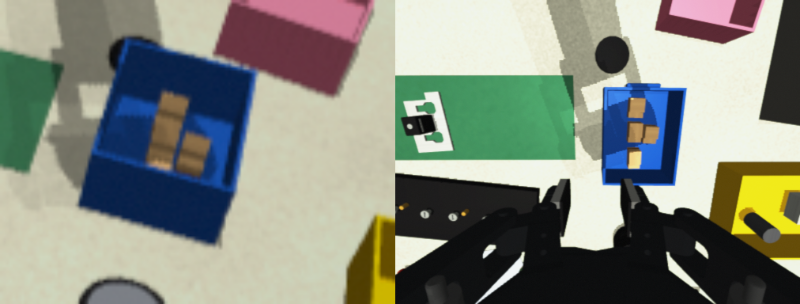

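All four offcuts are in the blue bin, at bin-crop pixels (165,120) and (190,155) and wrist pixels (637,108–158). Next I'll look at the plates and the board.

```bash
python3 - <<'E'
from h import *
go((.46,.0,.24,180)); go((.46,-.1,.26,180),start=(.46,.0,.24,180)) 
E
```

```text
(0.46, 0.0, 0.24, 180) -> [0.006, -0.933, -0.094] [0.001, 0.005, -0.005] rows 6.7
(0.46, -0.1, 0.26, 180) -> [-0.0, -0.333, -0.067] [0.0, 0.0, 0.0] rows 2.4
```

{"fn": "step_arm", "kwargs": {
  "targets": [
    [[0.01, -0.933, -0.09], [0, 0, 0]],
    [[0.01, -0.933, -0.09], [0, 0, 0]],
    [[0.01, -0.933, -0.09], [0, 0, 0]],
    [[0.01, -0.933, -0.09], [0, 0, 0]],
    [[0.01, -0.933, -0.09], [0, 0, 0]],
    [[0.01, -0.933, -0.09], [0, 0, 0]],
    [[0.01, -0.933, -0.09], [0, 0, 0]],
    [[0.01, -0.933, -0.09], [0, 0, 0]]
  ],
  "jaw": 50
}}

```text
time_s: 23.05
position: [0.4597, -0.0011, 0.2373]
tool_rot: [[-1.0, 0.005, 0.002], [0.005, 1.0, -0.002], [-0.002, -0.002, -1.0]]
ft_force: [0.4, -0.3, 0.8]
grip_width: 0.0499
gripper_force: 0.0
```

{"fn": "step_arm", "kwargs": {
  "targets": [
    [[0, -0.333, -0.06], [0, 0, 0]],
    [[0, -0.333, -0.06], [0, 0, 0]],
    [[0, -0.333, -0.06], [0, 0, 0]],
    [[0, -0.333, -0.06], [0, 0, 0]],
    [[0, -0.333, -0.06], [0, 0, 0]],
    [[0, -0.333, -0.06], [0, 0, 0]]
  ]
}}

```text
time_s: 23.55
position: [0.4592, -0.0956, 0.254]
tool_rot: [[-1.0, -0.001, -0.001], [-0.001, 1.0, -0.0], [0.001, -0.0, -1.0]]
ft_force: [-0.1, -0.0, 0.0]
grip_width: 0.0498
gripper_force: 0.0
```

```bash
python3 - <<'E'
from h import *
st(); i,W,c=cam("wrist"); save("plates.png",cv2.resize(i,(800,600))); np.savez("/tmp/wp",i=i,W=W,K=c[0],R=c[1],t=c[2])
hsv=cv2.cvtColor(i,cv2.COLOR_RGB2HSV); H,S,V=[hsv[...,k].astype(int) for k in range(3)]; z=W[...,2]
def show(nm,m,a):
    k,l,s,ct=cv2.connectedComponentsWithStats(m.astype(np.uint8))
    for j in range(1,k):
        if s[j,4]<a: continue
        p=W[l==j]; r=cv2.minAreaRect(p[:,:2].astype(np.float32)*1000); print(nm,ct[j].round(),s[j,4],np.round(r[0],1),np.round(r[1],1),round(r[2],1),"z",np.round(np.nanpercentile(p[:,2],[5,50,95]),3),"med",np.round(np.nanmedian(p,0),4))
g=(W[...,0]<.54)&(W[...,0]>.3)&(W[...,1]<.15)
show("grip",g&(z>.036)&(z<.06),50)
show("plate",g&(S<50)&(V>120)&(z<.012),300)
b=(W[...,0]>.53)&(W[...,0]<.75)&(abs(W[...,1])<.25)
show("brass",b&(H>10)&(H<32)&(S>110)&(z>.015)&(z<.05),6)
show("screw",b&(S<60)&(V>90)&(z>.024)&(z<.04),20)
show("board",b&(V<70)&(z>.012)&(z<.024),2000)
E
```

```text
t 23.55 pos [ 0.4592 -0.0956  0.254 ] yaw -179.96 tilt [-0.001 -0.   ] w 0.0498 gf 0.0 ft [-0.1 -0.   0. ]
grip [ 82. 180.] 3814 [ 482.7 -353.7] [121.9 100.5] 4.4 z [0.042 0.048 0.05 ] med [ 0.4697 -0.3303  0.0482]
grip [182. 160.] 362 [ 446.8 -194.8] [29.8 23.9] 30.4 z [0.04  0.041 0.043] med [ 0.4465 -0.1942  0.0414]
grip [305. 158.] 363 [445.  -18.6] [30.2 24.5] 3.7 z [0.039 0.042 0.043] med [ 0.4449 -0.0196  0.0416]
plate [188. 112.] 33076 [ 420.  -171.9] [643.8 239.9] 90.0 z [-0.003 -0.001  0.002] med [ 0.3587 -0.2185 -0.0014]
plate [301. 156.] 1742 [445.  -17.7] [104.4  65.9] 3.9 z [0.001 0.004 0.005] med [ 0.4459 -0.0213  0.0037]
plate [ 15. 178.] 326 [ 480.8 -475.7] [15.9 60.6] 13.5 z [-0.003 -0.002 -0.   ] med [ 0.4814 -0.4769 -0.0017]
plate [ 15. 204.] 319 [ 525.8 -486.7] [16.3 65.2] 17.8 z [-0.003 -0.002 -0.001] med [ 0.5253 -0.487  -0.0018]
brass [261. 251.] 45 [601.7 -81.3] [16.2  8.5] 1.9 z [0.016 0.026 0.031] med [ 0.5969 -0.0809  0.0259]
brass [397. 265.] 48 [627.5 149.6] [20.9  7.4] 57.0 z [0.016 0.024 0.03 ] med [0.6233 0.1439 0.0236]
screw [215. 253.] 74 [ 599.1 -155.3] [15.1 14.6] 18.2 z [0.027 0.028 0.03 ] med [ 0.5986 -0.1554  0.0285]
screw [247. 256.] 72 [ 604.7 -104.1] [14.5 14.2] 65.4 z [0.027 0.028 0.03 ] med [ 0.6046 -0.1035  0.0285]
screw [284. 260.] 71 [612.5 -42.8] [14.9 14.9] 17.4 z [0.027 0.029 0.03 ] med [ 0.6121 -0.0428  0.0287]
screw [354. 266.] 38 [624.1  72.8] [13.2  8.4] 12.7 z [0.027 0.029 0.03 ] med [0.6238 0.0731 0.0286]
board [288. 248.] 9386 [614.4 -16. ] [355.9 128.3] 83.3 z [0.015 0.017 0.018] med [ 0.5937 -0.0582  0.0166]
```

View pics/plates.png

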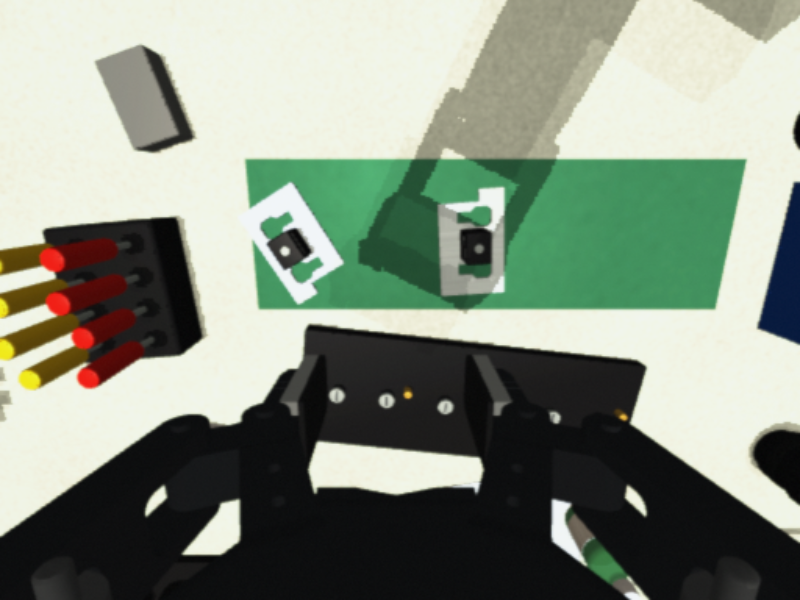

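The wrist view shows plate A at scaled (472,245), with its notch top-left. That makes its +y end point toward the robot and gives yaw ≈ 94°. Plate B is at (292,245), with its notch at the lower right, yaw ≈ -60°. The free screws and pins are visible at (337,395), (387,400), (446,407), (407,394) and (622,416). I'll check both notches numerically and approach A.

```bash
python3 - <<'E'
from h import *
f=np.load("/tmp/wp.npz"); K,R,t=f["K"],f["R"],f["t"]; V=cv2.cvtColor(f["i"],cv2.COLOR_RGB2HSV)[...,1]
for nm,c,y0 in[("A",(.445,-.0183),93.9),("B",(.4468,-.1948),-59.6)]:
  for y in(y0,y0+180):
    a=np.radians(y); M=np.array([[np.cos(a),-np.sin(a)],[np.sin(a),np.cos(a)]]); o=[]
    for q in[(-10,46),(-25,46),(10,-46),(25,-46),(14,26),(14,-26),(2,26),(-28,26)]:
        w=np.r_[M@np.array(q)/1000+c,.005]; p=R@w+t; u=K[0,0]*p[0]/p[2]+K[0,2]; v=K[1,1]*p[1]/p[2]+K[1,2]; o.append(int(V[int(round(v)),int(round(u))]))
    print(nm,y,"sat notch,notch,opp,opp,hole,hole,slot,metal",o)
go((.445,-.0183,.12,183.9))
E
```

```text
A 93.9 sat notch,notch,opp,opp,hole,hole,slot,metal [136, 136, 17, 4, 137, 140, 138, 17]
A 273.9 sat notch,notch,opp,opp,hole,hole,slot,metal [17, 4, 136, 136, 37, 34, 136, 17]
B -59.6 sat notch,notch,opp,opp,hole,hole,slot,metal [139, 137, 6, 6, 139, 139, 138, 7]
B 120.4 sat notch,notch,opp,opp,hole,hole,slot,metal [6, 6, 139, 137, 21, 62, 136, 5]
(0.445, -0.0183, 0.12, 183.9) -> [0.046, 0.257, 0.446] [0.0, -0.001, -0.085] rows 3.7
```

Both orientations are confirmed. Moving above A.

{"fn": "step_arm", "kwargs": {
  "targets": [
    [[0.046, 0.257, 0.15], [0, 0, -0.085]],
    [[0.046, 0.257, 0.3], [0, 0, -0.085]],
    [[0.046, 0.257, 0.44], [0, 0, -0.085]],
    [[0.046, 0.257, 0.44], [0, 0, -0.085]],
    [[0.046, 0.257, 0.44], [0, 0, -0.085]],
    [[0.046, 0.257, 0.44], [0, 0, -0.085]]
  ]
}}

```text
time_s: 24.1
position: [0.4449, -0.0184, 0.1217]
tool_rot: [[-0.998, -0.069, -0.004], [-0.069, 0.998, 0.001], [0.004, 0.001, -1.0]]
ft_force: [0.8, 0.0, 0.2]
grip_width: 0.0505
gripper_force: 0.0
```

```bash
cat > blk.py <<'E'
from h import *
def blk(x,y,zl=.036,zh=.052,r=.05):
    i,W,c=cam("wrist"); z=W[...,2]; m=(abs(W[...,0]-x)<r)&(abs(W[...,1]-y)<r)&(z>zl)&(z<zh)
    k,l,s,ct=cv2.connectedComponentsWithStats(m.astype(np.uint8)); j=1+np.argmax(s[1:,4])
    p=W[l==j]; q=cv2.minAreaRect(p[:,:2].astype(np.float32)*1000)
    print("block px",ct[j].round(),s[j,4],np.round(q[0],1),np.round(q[1],1),round(q[2],1)); return i,W
E
python3 - <<'E'
from blk import *
blk(.445,-.018); st(); go((.445,-.0183,.05,183.9),(.445,-.0183,-.008,183.9))
E
```

```text
block px [251. 192.] 767 [444.8 -18.7] [30.  23.5] 4.2
t 24.15 pos [ 0.4461 -0.0193  0.1231] yaw -176.09 tilt [ 0.    -0.001] w 0.05 gf 0.0 ft [ 0.5 -0.8  1.1]
(0.445, -0.0183, 0.05, 183.9) -> [0.004, 0.004, 0.244] [-0.001, 0.0, 0.0] rows 1.8
(0.445, -0.0183, -0.008, 183.9) -> [0.004, 0.004, 0.437] [-0.001, 0.0, 0.0] rows 1.4
```

{"fn": "step_arm", "kwargs": {
  "targets": [
    [[0.002, 0.002, 0.12], [0, 0, 0]],
    [[0.002, 0.002, 0.24], [0, 0, 0]],
    [[0.002, 0.002, 0.32], [0, 0, 0]],
    [[0.002, 0.002, 0.38], [0, 0, 0]],
    [[0.002, 0.002, 0.43], [0, 0, 0]],
    [[0.002, 0.002, 0.43], [0, 0, 0]],
    [[0.002, 0.002, 0.43], [0, 0, 0]]
  ]
}}

```text
time_s: 24.73
position: [0.4459, -0.0197, -0.006]
tool_rot: [[-0.998, -0.066, 0.001], [-0.066, 0.998, -0.001], [-0.001, -0.001, -1.0]]
ft_force: [1.0, -0.5, 0.3]
grip_width: 0.0496
gripper_force: 0.0
```

{"fn": "step_arm", "kwargs": {
  "targets": [
    [[0, 0, 0], [0, 0, 0]],
    [[0, 0, 0], [0, 0, 0]],
    [[0, 0, 0], [0, 0, 0]],
    [[0, 0, 0], [0, 0, 0]],
    [[0, 0, 0], [0, 0, 0]],
    [[0, 0, 0], [0, 0, 0]],
    [[0, 0, 0], [0, 0, 0]]
  ],
  "jaw": 15,
  "grip_force": 80
}}

```text
time_s: 25.32
position: [0.4455, -0.0193, -0.0057]
tool_rot: [[-0.998, -0.067, 0.002], [-0.067, 0.998, -0.001], [-0.002, -0.001, -1.0]]
ft_force: [-1.2, -1.0, 10.1]
grip_width: 0.0225
gripper_force: 79.4
```

{"fn": "step_arm", "kwargs": {
  "targets": [
    [[0, 0, -0.1], [0, 0, 0]],
    [[0, 0, -0.2], [0, 0, 0]],
    [[0, 0, -0.3], [0, 0, 0]],
    [[0, 0, -0.4], [0, 0, 0]],
    [[0, 0, -0.4], [0, 0, 0]],
    [[0, 0, -0.4], [0, 0, 0]]
  ]
}}

```text
time_s: 25.82
position: [0.4452, -0.0191, 0.1143]
tool_rot: [[-0.998, -0.067, 0.003], [-0.067, 0.998, -0.002], [-0.003, -0.002, -1.0]]
ft_force: [0.7, 1.0, -2.6]
grip_width: 0.0222
gripper_force: 79.2
```

```bash
python3 - <<'E'
from h import *
st(); go((.52,.03,.12,140)); go((.6187,.098,.12,97),start=(.52,.03,.12,140)); go((.6187,.098,.12,83.3),start=(.6187,.098,.12,97))
i,W,c=cam("wrist"); save("held.png",i)
E
```

```text
t 25.82 pos [ 0.4452 -0.0191  0.1143] yaw -176.16 tilt [ 0.003 -0.002] w 0.0222 gf 79.217129945755 ft [ 0.7  1.  -2.6]
(0.52, 0.03, 0.12, 140) -> [-0.26, 0.146, -0.018] [-0.001, 0.004, 0.974] rows 6.1
(0.6187, 0.098, 0.12, 97) -> [-0.106, 0.385, 0.0] [0.0, 0.0, 0.956] rows 6.0
(0.6187, 0.098, 0.12, 83.3) -> [0.0, 0.0, 0.0] [0.0, 0.0, 0.304] rows 1.9
```

View pics/held.png

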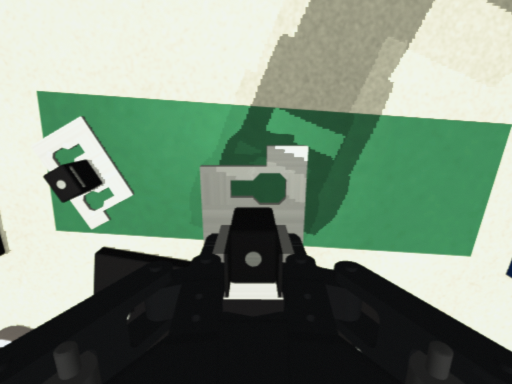

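A is held cleanly: the notch is at (235,155), the keyhole at (262,188), and B is in view at (85,170). I'll pause beside station 2 at the placing yaw to measure its screws relative to the held plate.

```bash
python3 - <<'E'
from h import *
go((.52,-.03,.13,142)); go((.60,-.03,.13,100),start=(.52,-.03,.13,142)); go((.605,-.03,.13,83.3),start=(.60,-.03,.13,100))
E
```

```text
(0.52, -0.03, 0.13, 142) -> [-0.249, -0.054, -0.057] [-0.001, -0.0, 0.93] rows 5.8
(0.6, -0.03, 0.13, 100) -> [-0.21, 0.164, 0.0] [0.0, 0.0, 0.933] rows 5.9
(0.605, -0.03, 0.13, 83.3) -> [-0.003, 0.016, 0.0] [0.0, 0.0, 0.371] rows 2.3
```

{"fn": "step_arm", "kwargs": {
  "targets": [
    [[-0.04, -0.01, -0.04], [0, 0, 0.13]],
    [[-0.08, -0.02, -0.057], [0, 0, 0.26]],
    [[-0.12, -0.025, -0.057], [0, 0, 0.39]],
    [[-0.16, -0.035, -0.057], [0, 0, 0.52]],
    [[-0.2, -0.045, -0.057], [0, 0, 0.65]],
    [[-0.23, -0.05, -0.057], [0, 0, 0.8]],
    [[-0.249, -0.054, -0.057], [0, 0, 0.93]],
    [[-0.249, -0.054, -0.057], [0, 0, 0.93]]
  ]
}}

```text
time_s: 26.53
position: [0.5203, -0.0301, 0.128]
tool_rot: [[-0.786, 0.619, -0.004], [0.619, 0.786, 0.001], [0.003, -0.002, -1.0]]
ft_force: [-0.4, -0.1, -1.7]
grip_width: 0.0223
gripper_force: 79.1
```

{"fn": "step_arm", "kwargs": {
  "targets": [
    [[-0.03, 0.023, 0], [0, 0, 0.13]],
    [[-0.06, 0.046, 0], [0, 0, 0.26]],
    [[-0.09, 0.07, 0], [0, 0, 0.39]],
    [[-0.12, 0.093, 0], [0, 0, 0.52]],
    [[-0.15, 0.117, 0], [0, 0, 0.66]],
    [[-0.18, 0.14, 0], [0, 0, 0.8]],
    [[-0.21, 0.164, 0], [0, 0, 0.933]],
    [[-0.21, 0.164, 0], [0, 0, 0.933]]
  ]
}}

```text
time_s: 27.2
position: [0.6007, -0.0301, 0.128]
tool_rot: [[-0.173, 0.985, -0.003], [0.985, 0.173, 0.0], [0.001, -0.003, -1.0]]
ft_force: [-1.2, 0.0, -1.3]
grip_width: 0.0223
gripper_force: 79.1
```

{"fn": "step_arm", "kwargs": {
  "targets": [
    [[0, 0.01, 0], [0, 0, 0.14]],
    [[-0.003, 0.016, 0], [0, 0, 0.28]],
    [[-0.003, 0.016, 0], [0, 0, 0.371]],
    [[-0.003, 0.016, 0], [0, 0, 0.371]],
    [[-0.003, 0.016, 0], [0, 0, 0.371]],
    [[-0.003, 0.016, 0], [0, 0, 0.371]]
  ]
}}

```text
time_s: 27.7
position: [0.6044, -0.0301, 0.1291]
tool_rot: [[0.112, 0.994, -0.002], [0.994, -0.112, 0.0], [-0.0, -0.002, -1.0]]
ft_force: [-0.6, 0.3, -1.9]
grip_width: 0.0226
gripper_force: 79.1
```

```bash
cat > sta.py <<'E'
from h import *
def ray(c,u,v,z):
    K,R,t=c; d=R.T@np.array([(u-K[0,2])/K[0,0],(v-K[1,2])/K[1,1],1]); C=-R.T@t; return C+d*(z-C[2])/d[2]
def sta(save_as=None):
    st(); i,W,c=cam("wrist"); s=env.observe(); T=np.array(s["tool_rot"]); P=np.array(s["position"])
    hsv=cv2.cvtColor(i,cv2.COLOR_RGB2HSV); H,S,V=[hsv[...,k].astype(int) for k in range(3)]; z=W[...,2]
    b=(W[...,0]>.5)&(W[...,0]<.75)&(abs(W[...,1])<.25)
    m=b&(S<70)&(V>90)&(z>.023)&(z<.036)
    k,l,a,ct=cv2.connectedComponentsWithStats(m.astype(np.uint8))
    for j in range(1,k):
        if a[j,4]<40: continue
        e=cv2.fitEllipse(np.vstack([q.reshape(-1,2) for q in cv2.findContours((l==j).astype(np.uint8),cv2.RETR_EXTERNAL,cv2.CHAIN_APPROX_NONE)[0]]))
        print("screw",ct[j].round(),a[j,4],"bbox",a[j,:4],"xy",np.round(ray(c,*ct[j],.030)*1000,1))
    m=b&(H>10)&(H<32)&(S>110)&(z>.025)&(z<.036)
    k,l,a,ct=cv2.connectedComponentsWithStats(m.astype(np.uint8))
    for j in range(1,k):
        if a[j,4]>5: print("pin",ct[j].round(),a[j,4],"xy",np.round(ray(c,*ct[j],.031)*1000,1))
    # held plate: points in tool frame
    q=(W-P)@T; m=(abs(q[...,0])<.09)&(abs(q[...,1])<.06)&(q[...,2]<.0)&(q[...,2]>-.02)
    m=m&(q[...,0]>.02); p=q[m]
    print("plate tool-frame pts",m.sum(),np.round(np.nanpercentile(p,[.5,50,99.5],axis=0)*1000,1).tolist())
    h=m&(S<60)
    if save_as: save(save_as,i)
    return i,W,c,P,T
E
python3 -c "
from sta import *
sta('s2.png')"
```

```text
t 27.7 pos [ 0.6044 -0.0301  0.1291] yaw 83.55 tilt [-0.002  0.   ] w 0.0226 gf 79.05774593353271 ft [-0.6  0.3 -1.9]
screw [265.  18.] 283 bbox [256   8  18  21] xy [631.3 122.3  30. ]
screw [264.  81.] 225 bbox [256  73  17  18] xy [625.4  71.2  30. ]
screw [262. 148.] 123 bbox [256 141  15  15] xy [617.1  10.9  30. ]
screw [263. 197.] 108 bbox [256 192  14  11] xy [612.7 -39.8  30. ]
pin [253. 126.] 52 xy [610.8  32.   31. ]
plate tool-frame pts 3443 [[20.1, -32.7, -10.7], [37.3, 7.0, -9.1], [53.6, 30.9, -4.4]]
```

View pics/s2.png

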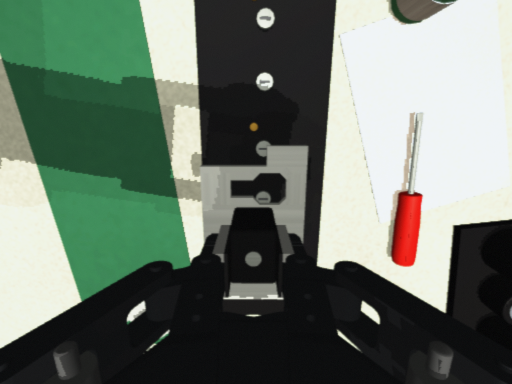

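The view shows S2's screws at (265,18) and (264,81), and the held plate with its edges at columns 201 and 307 and its end at row 146. I'll get the plate's offset in the tool frame by casting those edges.

```bash
cat > held.py <<'E'
from sta import *
def held(ztop=-.0107):
    """plate offset in tool frame from end edge, notch edge and side edges (rays onto plate top plane)"""
    i,W,c=cam("wrist"); s=env.observe(); T=np.array(s["tool_rot"]); P=np.array(s["position"]); K,R,t=c
    q=(W-P)@T; m=(q[...,2]<-.003)&(q[...,2]>-.02)&(abs(q[...,0]-.035)<.04)&(abs(q[...,1])<.045)
    v,u=np.nonzero(m); C=T.T@(-R.T@t-P); d=(np.stack([(u-K[0,2])/K[0,0],(v-K[1,2])/K[1,1],np.ones(len(u))],-1)@R)@T
    p=(C+d*((ztop-C[2])/d[:,2])[:,None])*1000
    hi=p[(p[:,1]>14)&(p[:,1]<26)]; lo=p[(p[:,1]<0)&(p[:,1]>-26)]; row=p[(p[:,0]>28)&(p[:,0]<38)]
    ex,nx=np.percentile(hi[:,0],99),np.percentile(lo[:,0],99.5); yl,yr=np.percentile(row[:,1],[.5,99.5]); ny=np.percentile(p[p[:,0]>45][:,1],1.5)
    print("end",ex,"notch",nx,"sides",yl,yr,"notch x",ny,"-> off plate-y(tool x)",(ex-52+nx-40)/2,"plate-x(tool y)",(yl+yr)/2)
    # yaw from the side edges
    for sd in(0,1):
        e=[]
        for a in range(24,40,2):
            r=p[(p[:,0]>=a)&(p[:,0]<a+2)][:,1]
            if len(r): e.append((a+1,r.max() if sd else r.min()))
        e=np.array(e); print("edge slope deg",np.degrees(np.arctan(np.polyfit(e[:,0],e[:,1],1)[0])))
if __name__=="__main__": held(); st()
E
python3 held.py
```

```text
end 53.71891075731697 notch 42.65996366881132 sides -32.420913356250395 30.558539521342308 notch x 6.931971766228206 -> off plate-y(tool x) 2.1894372130641457 plate-x(tool y) -0.9311869174540437
edge slope deg 0.43780830275160076
edge slope deg 0.9147450068563476
t 27.8 pos [ 0.6047 -0.0301  0.1293] yaw 83.45 tilt [-0.002 -0.   ] w 0.0226 gf 79.05776023864746 ft [ 0.4  0.1 -0.9]
```

```bash
python3 -c "
from h import *
st(); go((.6189,.0964,.12,83.4),(.6189,.0964,.032,83.4))"
```

```text
t 27.8 pos [ 0.6047 -0.0301  0.1293] yaw 83.45 tilt [-0.002 -0.   ] w 0.0226 gf 79.05776023864746 ft [ 0.4  0.1 -0.9]
(0.6189, 0.0964, 0.12, 83.4) -> [0.424, -0.001, 0.031] [-0.002, 0.0, 0.001] rows 3.1
(0.6189, 0.0964, 0.032, 83.4) -> [0.424, -0.0, 0.324] [-0.002, 0.0, 0.001] rows 2.1
```

{"fn": "step_arm", "kwargs": {
  "targets": [
    [[0.1, 0, 0.01], [0, 0, 0]],
    [[0.2, 0, 0.02], [0, 0, 0]],
    [[0.3, 0, 0.03], [0, 0, 0]],
    [[0.424, 0, 0.03], [0, 0, 0]],
    [[0.424, 0, 0.03], [0, 0, 0]],
    [[0.424, 0, 0.1], [0, 0, 0]],
    [[0.424, 0, 0.18], [0, 0, 0]],
    [[0.424, 0, 0.25], [0, 0, 0]],
    [[0.424, 0, 0.31], [0, 0, 0]],
    [[0.424, 0, 0.31], [0, 0, 0]]
  ]
}}

```text
time_s: 28.63
position: [0.6175, 0.0962, 0.0327]
tool_rot: [[0.115, 0.993, -0.008], [0.993, -0.115, 0.0], [-0.001, -0.008, -1.0]]
ft_force: [-0.7, -0.4, -2.3]
grip_width: 0.0222
gripper_force: 79.1
```

{"fn": "step_arm", "kwargs": {
  "targets": [
    [[0, 0, 0], [0, 0, 0]],
    [[0, 0, 0], [0, 0, 0]],
    [[0, 0, 0], [0, 0, 0]]
  ]
}}

```text
time_s: 28.88
position: [0.6205, 0.0961, 0.038]
tool_rot: [[0.116, 0.993, 0.001], [0.993, -0.116, -0.0], [-0.0, 0.001, -1.0]]
ft_force: [0.8, -0.1, -0.9]
grip_width: 0.0223
gripper_force: 79.1
```

```bash
python3 -c "
from sta import *
i,W,c,P,T=sta(); save('drop1.png',cv2.resize(i[120:260,180:330],None,fx=4,fy=4,interpolation=cv2.INTER_CUBIC))"
```

```text
t 28.88 pos [0.6205 0.0961 0.038 ] yaw 83.33 tilt [ 0.001 -0.   ] w 0.0223 gf 79.05350089073181 ft [ 0.8 -0.1 -0.9]
screw [265. 182.] 317 bbox [255 173  22  20] xy [631.5 123.3  30. ]
pin [250. 150.] 117 xy [624.1 145.3  31. ]
pin [251. 301.] 52 xy [610.8  32.5  31. ]
plate tool-frame pts 3446 [[20.1, -32.4, -10.9], [37.2, 6.8, -9.3], [53.6, 31.1, -4.5]]
```

View pics/drop1.png

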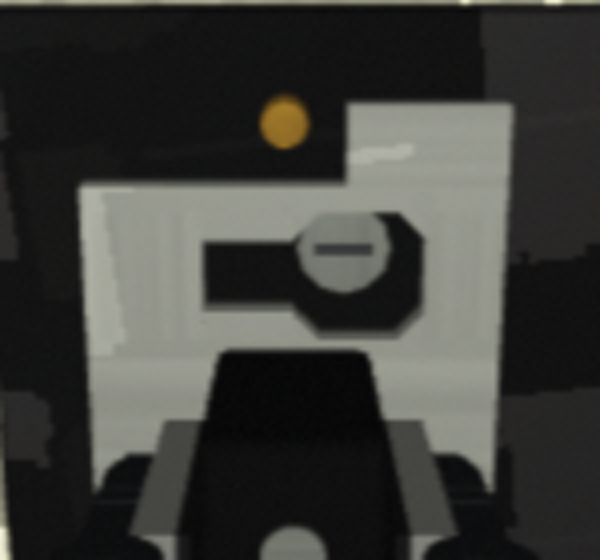

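```bash
cat > rel.py <<'E'
from sta import *
def rel(hole=None,pz=.0107):
    """keyhole opening vs screw head and pin, in tool frame (mm)"""
    i,W,c=cam("wrist"); s=env.observe(); T=np.array(s["tool_rot"]); P=np.array(s["position"]); K,R,t=c
    hsv=cv2.cvtColor(i,cv2.COLOR_RGB2HSV); H,S,V=[hsv[...,k].astype(int) for k in range(3)]; q=(W-P)@T; 
    # plate pixels: near plate top plane; opening = pixels clearly below it, enclosed
    pl=((q[...,2]<pz*-1+.004)&(q[...,2]>-pz-.004)&(abs(q[...,0]-.035)<.03)&(abs(q[...,1])<.04)).astype(np.uint8)
    cs,h=cv2.findContours(pl,cv2.RETR_CCOMP,cv2.CHAIN_APPROX_NONE)
    hs=[x for x,hh in zip(cs,h[0]) if hh[3]>=0 and cv2.contourArea(x)>100]
    f=lambda u,v,z:(ray(c,u,v,z)-P)@T*1000
    for x in hs:
        pts=np.array([f(u,v,P[2]+pz) for u,v in x.reshape(-1,2)]); print("hole x(tool) range",np.round([pts[:,0].min(),pts[:,0].max()],1),"y range",np.round([pts[:,1].min(),pts[:,1].max()],1),"-> opening centre tool x",round((pts[:,0].min()+pts[:,0].max())/2,1),"y",round(pts[:,1].max()-10,1), "slot end+24",round(pts[:,1].min()+24,1))
    for nm,m,z in(("screw",(S<70)&(V>90)&(W[...,2]>.023)&(W[...,2]<.034),.030),("pin",(H>10)&(H<32)&(S>110)&(W[...,2]>.026)&(W[...,2]<.036),.031)):
        k,l,a,ct=cv2.connectedComponentsWithStats(m.astype(np.uint8))
        for j in range(1,k):
            if a[j,4]>40:
                g=f(*ct[j],z)
                if abs(g[0])<70 and abs(g[1])<30: print(nm,np.round(g,1),a[j,4])
    st()
if __name__=="__main__": rel()
E
python3 rel.py
```

```text
hole x(tool) range [18.4 39. ] y range [-14.9  19.5] -> opening centre tool x 28.7 y 9.5 slot end+24 9.1
screw [28.3  8.   7.6] 320
pin [49.2 -2.   6.6] 117
pin [-64.2  -2.1   6.6] 51
t 28.98 pos [0.6202 0.0962 0.0376] yaw 83.32 tilt [ 0.001 -0.   ] w 0.0221 gf 79.05324697494507 ft [ 0.3 -0.4 -1.7]
```

{"fn": "step_arm", "kwargs": {
  "targets": [
    [[-0.001, -0.0043, 0], [0, 0, 0]],
    [[-0.001, -0.0043, 0], [0, 0, 0]],
    [[-0.001, -0.0043, 0.02], [0, 0, 0]],
    [[-0.001, -0.0043, 0.035], [0, 0, 0]],
    [[-0.001, -0.0043, 0.05], [0, 0, 0]],
    [[-0.001, -0.0043, 0.065], [0, 0, 0]],
    [[-0.001, -0.0043, 0.065], [0, 0, 0]],
    [[-0.001, -0.0043, 0.065], [0, 0, 0]]
  ]
}}

```text
time_s: 29.65
position: [0.6182, 0.096, 0.0164]
tool_rot: [[0.117, 0.993, -0.002], [0.993, -0.117, -0.0], [-0.0, -0.002, -1.0]]
ft_force: [0.0, 0.3, -0.8]
grip_width: 0.0225
gripper_force: 79.1
```

```bash
python3 rel.py
```

```text
hole x(tool) range [18.6 38.5] y range [-15.3  19.2] -> opening centre tool x 28.6 y 9.2 slot end+24 8.7
screw [ 28.4   1.  -13.2] 5206
screw [ 29.    9.9 -13.3] 426
screw [-40.9  -1.  -13.2] 741
pin [ 49.7  -0.2 -14.2] 150
t 29.7 pos [0.6184 0.096  0.0168] yaw 83.3 tilt [-0.002 -0.   ] w 0.0222 gf 79.05316114425659 ft [ 0.1  0.8 -1.3]
```

{"fn": "step_arm", "kwargs": {
  "targets": [
    [[0, 0, 0.006], [0, 0, 0]],
    [[0, 0, 0.011], [0, 0, 0]],
    [[0, 0, 0.016], [0, 0, 0]],
    [[0, 0, 0.016], [0, 0, 0]],
    [[0, 0, 0.016], [0, 0, 0]],
    [[0, 0, 0.016], [0, 0, 0]]
  ]
}}

```text
time_s: 30.2
position: [0.6184, 0.096, 0.0124]
tool_rot: [[0.117, 0.993, -0.001], [0.993, -0.117, -0.0], [-0.0, -0.001, -1.0]]
ft_force: [-0.9, 1.1, 2.8]
grip_width: 0.0224
gripper_force: 79.5
```

```bash
python3 - <<'E'
from h import *
st(); i,W,c=cam("wrist"); s=env.observe(); q=(W-np.array(s["position"]))@np.array(s["tool_rot"])
m=(q[...,0]>.025)&(q[...,0]<.04)&(q[...,1]>.022)&(q[...,1]<.029); print("plate top z",np.nanmedian(W[m][:,2])); 
m=(abs(q[...,0]-.06)<.008)&(abs(q[...,1])<.02); print("board z beyond",np.nanmedian(W[m][:,2]))
E
```

```text
t 30.2 pos [0.6184 0.096  0.0124] yaw 83.3 tilt [-0.001 -0.   ] w 0.0224 gf 79.51424360275269 ft [-0.9  1.1  2.8]
plate top z 0.021664121212642027
board z beyond 0.01661500664174763
```

{"fn": "step_arm", "kwargs": {
  "targets": [
    [[0, 0.01, 0], [0, 0, 0]],
    [[0, 0.02, 0], [0, 0, 0]],
    [[0, 0.03, 0], [0, 0, 0]],
    [[0, 0.04, 0], [0, 0, 0]],
    [[0, 0.05, 0], [0, 0, 0]],
    [[0, 0.06, 0], [0, 0, 0]],
    [[0, 0.067, 0], [0, 0, 0]],
    [[0, 0.067, 0], [0, 0, 0]],
    [[0, 0.067, 0], [0, 0, 0]]
  ]
}}

```text
time_s: 31.0
position: [0.6387, 0.0937, 0.0124]
tool_rot: [[0.117, 0.993, -0.001], [0.993, -0.117, -0.0], [-0.0, -0.001, -1.0]]
ft_force: [-1.9, -0.2, 5.1]
grip_width: 0.0225
gripper_force: 79.9
```

```bash
python3 - <<'E'
from sta import *
i,W,c,P,T=sta(); s=env.observe()
save('lock1.png',cv2.resize(i[120:260,180:330],None,fx=4,fy=4,interpolation=cv2.INTER_CUBIC))
S=np.array([.6285,.0968]); print("TCP rel station2 in tool axes",(T[:2,:2].T@(P[:2]-S))*1000)
E
```

```text
t 31.0 pos [0.6387 0.0937 0.0124] yaw 83.3 tilt [-0.001 -0.   ] w 0.0225 gf 79.93263244628906 ft [-1.9 -0.2  5.1]
screw [236. 190.] 477 bbox [223 177  27  27] xy [631.6 123.7  30. ]
pin [218. 155.] 165 xy [624.5 145.3  31. ]
plate tool-frame pts 14744 [[20.3, -59.4, -17.4], [45.3, -3.0, -4.5], [67.8, 53.2, -2.4]]
TCP rel station2 in tool axes [-1.92036581 10.52527013]
```

View pics/lock1.png

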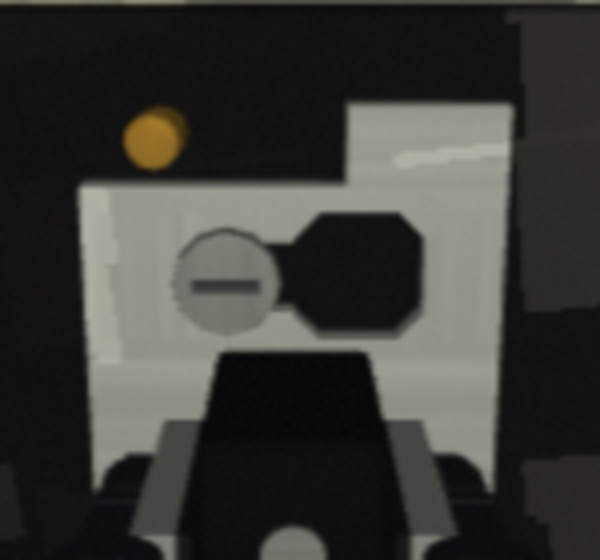

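A is seated and locked: the head at (227,282) now sits over the slot end, and the pin (153,140) is inside the notch. Releasing and going for B.

{"fn": "step_arm", "kwargs": {
  "targets": [
    [[0, 0, 0], [0, 0, 0]],
    [[0, 0, 0], [0, 0, 0]],
    [[0, 0, 0], [0, 0, 0]],
    [[0, 0, 0], [0, 0, 0]],
    [[0, 0, -0.1], [0, 0, 0]],
    [[0, 0, -0.2], [0, 0, 0]],
    [[0, 0, -0.3], [0, 0, 0]],
    [[0, 0, -0.4], [0, 0, 0]],
    [[0, 0, -0.5], [0, 0, 0]],
    [[0, 0, -0.5], [0, 0, 0]]
  ],
  "jaw": 50
}}

```text
time_s: 31.88
position: [0.6408, 0.0937, 0.1687]
tool_rot: [[0.117, 0.993, 0.01], [0.993, -0.117, -0.001], [0.001, 0.01, -1.0]]
ft_force: [1.1, 0.2, 0.5]
grip_width: 0.0499
gripper_force: 0.0
```

```bash
python3 - <<'E'
from h import *
st(); go((.55,-.06,.17,57)); go((.4468,-.1948,.12,30.4),start=(.55,-.06,.17,57))
i,W,c=cam("scene"); hsv=cv2.cvtColor(i,cv2.COLOR_RGB2HSV); z=W[...,2]
def show(nm,m,a):
    k,l,s,ct=cv2.connectedComponentsWithStats(m.astype(np.uint8))
    for j in range(1,k):
        if s[j,4]<a: continue
        p=W[l==j]; r=cv2.minAreaRect(p[:,:2].astype(np.float32)*1000); print(nm,ct[j].round(),s[j,4],np.round(r[0],1),np.round(r[1],1),round(r[2],1),"z",np.round(np.nanpercentile(p[:,2],[5,50,95]),3))
show("blkA",(z>.054)&(z<.07)&(abs(W[...,0]-.638)<.04)&(abs(W[...,1]-.095)<.04),20)
show("blkB",(z>.037)&(z<.05)&(abs(W[...,0]-.447)<.06)&(abs(W[...,1]+.195)<.06),20)
E
```

```text
t 31.88 pos [0.6408 0.0937 0.1687] yaw 83.3 tilt [ 0.01  -0.001] w 0.0499 gf 0.0 ft [1.1 0.2 0.5]
(0.55, -0.06, 0.17, 57) -> [-0.544, -0.241, -0.007] [0.012, -0.004, 0.585] rows 4.3
(0.4468, -0.1948, 0.12, 30.4) -> [-0.564, -0.044, 0.167] [0.0, 0.0, 0.591] rows 4.2
blkA [262. 232.] 110 [640.7  94.3] [30.3 25.9] 86.6 z [0.055 0.061 0.063]
blkB [195. 164.] 59 [ 450.7 -194.2] [30.7 21.5] 27.1 z [0.039 0.043 0.045]
```

{"fn": "step_arm", "kwargs": {
  "targets": [
    [[-0.544, -0.241, 0], [0, 0, 0.585]],
    [[-0.544, -0.241, 0], [0, 0, 0.585]],
    [[-0.544, -0.241, 0], [0, 0, 0.585]],
    [[-0.544, -0.241, 0], [0, 0, 0.585]],
    [[-0.544, -0.241, 0], [0, 0, 0.585]],
    [[-0.544, -0.241, 0], [0, 0, 0.585]],
    [[-0.544, -0.241, 0], [0, 0, 0.585]]
  ]
}}

```text
time_s: 32.52
position: [0.5475, -0.06, 0.1615]
tool_rot: [[0.545, 0.838, -0.002], [0.838, -0.545, 0.001], [-0.001, -0.002, -1.0]]
ft_force: [0.6, -0.7, -0.8]
grip_width: 0.05
gripper_force: 0.0
```

{"fn": "step_arm", "kwargs": {
  "targets": [
    [[-0.564, -0.044, 0.15], [0, 0, 0.591]],
    [[-0.564, -0.044, 0.15], [0, 0, 0.591]],
    [[-0.564, -0.044, 0.15], [0, 0, 0.591]],
    [[-0.564, -0.044, 0.15], [0, 0, 0.591]],
    [[-0.564, -0.044, 0.15], [0, 0, 0.591]],
    [[-0.564, -0.044, 0.15], [0, 0, 0.591]],
    [[-0.564, -0.044, 0.15], [0, 0, 0.591]],
    [[-0.564, -0.044, 0.15], [0, 0, 0.591]]
  ]
}}

```text
time_s: 33.18
position: [0.4455, -0.1935, 0.1175]
tool_rot: [[0.861, 0.508, -0.001], [0.508, -0.861, -0.0], [-0.001, -0.0, -1.0]]
ft_force: [0.0, -1.1, 0.1]
grip_width: 0.0499
gripper_force: 0.0
```

```bash
python3 - <<'E'
from blk import *
blk(.4468,-.1948); st(); go((.4468,-.1948,.05,30.4),(.4468,-.1948,-.006,30.4))
E
```

```text
block px [256. 192.] 773 [ 447.1 -193.9] [29.7 23. ] 30.9
t 33.23 pos [ 0.4455 -0.1934  0.1176] yaw 30.55 tilt [-0.001 -0.   ] w 0.0502 gf 0.0 ft [0.1 0.6 0.8]
(0.4468, -0.1948, 0.05, 30.4) -> [0.002, 0.006, 0.225] [-0.0, 0.001, 0.003] rows 1.6
(0.4468, -0.1948, -0.006, 30.4) -> [0.002, 0.006, 0.412] [-0.0, 0.001, 0.003] rows 1.3
```

{"fn": "step_arm", "kwargs": {
  "targets": [
    [[0.003, 0.005, 0.12], [0, 0, 0]],
    [[0.003, 0.005, 0.22], [0, 0, 0]],
    [[0.003, 0.005, 0.3], [0, 0, 0]],
    [[0.003, 0.005, 0.36], [0, 0, 0]],
    [[0.003, 0.005, 0.41], [0, 0, 0]],
    [[0.003, 0.005, 0.41], [0, 0, 0]],
    [[0.003, 0.005, 0.41], [0, 0, 0]]
  ]
}}

```text
time_s: 33.82
position: [0.4463, -0.1946, -0.0056]
tool_rot: [[0.862, 0.507, -0.002], [0.507, -0.862, 0.0], [-0.001, -0.001, -1.0]]
ft_force: [0.3, 0.3, -0.4]
grip_width: 0.0501
gripper_force: 0.0
```

{"fn": "step_arm", "kwargs": {
  "targets": [
    [[0, 0, 0], [0, 0, 0]],
    [[0, 0, 0], [0, 0, 0]],
    [[0, 0, 0], [0, 0, 0]],
    [[0, 0, 0], [0, 0, 0]],
    [[0, 0, 0], [0, 0, 0]],
    [[0, 0, 0], [0, 0, 0]],
    [[0, 0, 0], [0, 0, 0]]
  ],
  "jaw": 15,
  "grip_force": 80
}}

```text
time_s: 34.4
position: [0.4466, -0.1958, -0.0042]
tool_rot: [[0.863, 0.506, 0.001], [0.506, -0.863, -0.002], [0.0, 0.002, -1.0]]
ft_force: [0.8, 1.6, 6.1]
grip_width: 0.0223
gripper_force: 79.3
```

{"fn": "step_arm", "kwargs": {
  "targets": [
    [[0, 0, -0.1], [0, 0, 0]],
    [[0, 0, -0.2], [0, 0, 0]],
    [[0, 0, -0.3], [0, 0, 0]],
    [[0, 0, -0.4], [0, 0, 0]],
    [[0, 0, -0.4], [0, 0, 0]],
    [[0, 0, -0.4], [0, 0, 0]]
  ]
}}

```text
time_s: 34.9
position: [0.4464, -0.1958, 0.1161]
tool_rot: [[0.863, 0.506, 0.002], [0.506, -0.863, -0.003], [0.0, 0.003, -1.0]]
ft_force: [-0.3, -0.1, -2.5]
grip_width: 0.0218
gripper_force: 79.1
```

```bash
python3 - <<'E'
from h import *
st(); go((.52,-.15,.12,60)); go((.5915,-.13,.12,83.3),(.5915,-.13,.04,83.3),start=(.52,-.15,.12,60))
E
python3 held.py
```

```text
t 34.9 pos [ 0.4464 -0.1958  0.1161] yaw 30.39 tilt [ 0.002 -0.003] w 0.0218 gf 79.12124991416931 ft [-0.3 -0.1 -2.5]
(0.52, -0.15, 0.12, 60) -> [0.289, -0.007, -0.013] [0.004, 0.001, -0.658] rows 4.1
(0.5915, -0.13, 0.12, 83.3) -> [0.177, 0.173, 0.0] [0.0, 0.0, -0.518] rows 3.3
(0.5915, -0.13, 0.04, 83.3) -> [0.177, 0.173, 0.267] [0.0, 0.0, -0.518] rows 1.9
end 53.45335221150606 notch 41.74568452808801 sides -32.83901435773263 30.098152337883956 notch x 6.85199243896831 -> off plate-y(tool x) 1.5995183697970354 plate-x(tool y) -1.3704310099243369
edge slope deg -0.7710179181466572
edge slope deg -1.2677635727394265
t 34.95 pos [ 0.4457 -0.1953  0.1147] yaw 30.38 tilt [-0.001 -0.001] w 0.0225 gf 79.12170052528381 ft [ 0.2  0.3 -1.4]
```

```bash
python3 - <<'E'
from h import *
go((.52,-.15,.12,60)); go((.5924,-.1298,.12,82.5),(.5924,-.1298,.038,82.5),start=(.52,-.15,.12,60))
E
```

```text
(0.52, -0.15, 0.12, 60) -> [0.29, -0.005, -0.018] [-0.0, 0.001, -0.658] rows 4.1
(0.5924, -0.1298, 0.12, 82.5) -> [0.179, 0.175, 0.0] [0.0, 0.0, -0.5] rows 3.1
(0.5924, -0.1298, 0.038, 82.5) -> [0.179, 0.175, 0.273] [0.0, 0.0, -0.5] rows 2.0
```

{"fn": "step_arm", "kwargs": {
  "targets": [
    [[0.06, 0, -0.018], [0, 0, -0.13]],
    [[0.12, 0, -0.018], [0, 0, -0.26]],
    [[0.18, 0, -0.018], [0, 0, -0.39]],
    [[0.24, -0.003, -0.018], [0, 0, -0.52]],
    [[0.29, -0.005, -0.018], [0, 0, -0.658]],
    [[0.29, -0.005, -0.018], [0, 0, -0.658]],
    [[0.29, -0.005, -0.018], [0, 0, -0.658]]
  ]
}}

```text
time_s: 35.53
position: [0.5196, -0.1496, 0.1182]
tool_rot: [[0.501, 0.865, -0.004], [0.865, -0.501, 0.001], [-0.001, -0.004, -1.0]]
ft_force: [-0.4, -1.0, -1.6]
grip_width: 0.0222
gripper_force: 79.0
```

{"fn": "step_arm", "kwargs": {
  "targets": [
    [[0.05, 0.05, 0], [0, 0, -0.13]],
    [[0.1, 0.1, 0], [0, 0, -0.26]],
    [[0.14, 0.14, 0], [0, 0, -0.38]],
    [[0.179, 0.175, 0], [0, 0, -0.5]],
    [[0.179, 0.175, 0.05], [0, 0, -0.5]],
    [[0.179, 0.175, 0.12], [0, 0, -0.5]],
    [[0.179, 0.175, 0.2], [0, 0, -0.5]],
    [[0.179, 0.175, 0.26], [0, 0, -0.5]],
    [[0.179, 0.175, 0.26], [0, 0, -0.5]],
    [[0.179, 0.175, 0.26], [0, 0, -0.5]]
  ]
}}

```text
time_s: 36.37
position: [0.5914, -0.1303, 0.0409]
tool_rot: [[0.133, 0.991, -0.004], [0.991, -0.133, 0.001], [0.0, -0.004, -1.0]]
ft_force: [-0.1, -0.2, -1.5]
grip_width: 0.0221
gripper_force: 79.1
```

{"fn": "step_arm", "kwargs": {
  "targets": [
    [[0, 0, 0], [0, 0, 0]],
    [[0, 0, 0], [0, 0, 0]],
    [[0, 0, 0], [0, 0, 0]]
  ]
}}

```text
time_s: 36.62
position: [0.5928, -0.1303, 0.0428]
tool_rot: [[0.131, 0.991, 0.0], [0.991, -0.131, -0.001], [-0.001, 0.001, -1.0]]
ft_force: [0.8, 0.3, -1.1]
grip_width: 0.0224
gripper_force: 79.1
```

```bash
python3 -c "
from rel import *
rel(pz=.0095)"; python3 held.py
```

```text
hole x(tool) range [18.6 38.7] y range [-15.2  19.2] -> opening centre tool x 28.7 y 9.2 slot end+24 8.8
screw [28.2  9.  12.6] 295
pin [49.2 -1.4 11.5] 114
t 36.67 pos [ 0.5927 -0.1302  0.0426] yaw 82.47 tilt [ 0.    -0.001] w 0.0221 gf 79.0527069568634 ft [-0.2  0.1 -2.6]
end 54.16510850416904 notch 42.553811875787076 sides -32.22962848186051 30.242730229871302 notch x 7.142359377481505 -> off plate-y(tool x) 2.3594601899780585 plate-x(tool y) -0.9934491259946032
edge slope deg -0.003068553228680179
edge slope deg -1.3232603003703367
t 36.72 pos [ 0.5926 -0.1301  0.0424] yaw 82.48 tilt [-0.    -0.001] w 0.0226 gf 79.05338644981384 ft [ 0.1 -0.4 -1.7]
```

{"fn": "step_arm", "kwargs": {
  "targets": [
    [[-0.0017, 0, 0], [0, 0, 0]],
    [[-0.0017, 0, 0.02], [0, 0, 0]],
    [[-0.0017, 0, 0.035], [0, 0, 0]],
    [[-0.0017, 0, 0.05], [0, 0, 0]],
    [[-0.0017, 0, 0.065], [0, 0, 0]],
    [[-0.0017, 0, 0.08], [0, 0, 0]],
    [[-0.0017, 0, 0.08], [0, 0, 0]],
    [[-0.0017, 0, 0.08], [0, 0, 0]]
  ]
}}

```text
time_s: 37.38
position: [0.5921, -0.1304, 0.0172]
tool_rot: [[0.131, 0.991, -0.002], [0.991, -0.131, 0.0], [-0.0, -0.002, -1.0]]
ft_force: [0.6, -0.5, -1.2]
grip_width: 0.0228
gripper_force: 79.1
```

```bash
python3 -c "
from rel import *
rel(pz=.0095)"
```

```text
hole x(tool) range [19.  38.9] y range [-15.8  18.8] -> opening centre tool x 28.9 y 8.8 slot end+24 8.2
screw [ 28.6   0.7 -12.5] 5207
screw [ 29.1   9.3 -12.5] 423
screw [-40.   -1.1 -12.4] 790
pin [ 49.6  -1.  -13.5] 151
t 37.43 pos [ 0.5923 -0.1305  0.0175] yaw 82.49 tilt [-0.001 -0.   ] w 0.0225 gf 79.05333638191223 ft [-0.  -0.1 -1.7]
```

Heads are through with no contact force. Seating the last few millimetres, then sliding 20 mm along the board's +x.

{"fn": "step_arm", "kwargs": {
  "targets": [
    [[0, 0, 0.005], [0, 0, 0]],
    [[0, 0, 0.01], [0, 0, 0]],
    [[0, 0, 0.014], [0, 0, 0]],
    [[0, 0, 0.014], [0, 0, 0]],
    [[0, 0, 0.014], [0, 0, 0]],
    [[0, 0, 0.014], [0, 0, 0]]
  ]
}}

```text
time_s: 37.93
position: [0.5923, -0.1305, 0.0139]
tool_rot: [[0.131, 0.991, -0.001], [0.991, -0.131, -0.0], [-0.001, -0.001, -1.0]]
ft_force: [-2.5, 0.9, 4.7]
grip_width: 0.0227
gripper_force: 80.0
```

```bash
python3 - <<'E'
from h import *
st(); i,W,c=cam("wrist"); s=env.observe(); P=np.array(s["position"]);T=np.array(s["tool_rot"]);q=(W-P)@T
m=(q[...,0]>.025)&(q[...,0]<.04)&(q[...,1]>.022)&(q[...,1]<.029); print("plate top z",np.nanmedian(W[m][:,2])); 
m=(abs(q[...,0]-.06)<.008)&(abs(q[...,1])<.02); print("board z beyond",np.nanmedian(W[m][:,2]))
d=np.array([.9932,-.1165,0])*.0202; print("slide",T.T@d/.3)
E
```

```text
t 37.93 pos [ 0.5923 -0.1305  0.0139] yaw 82.5 tilt [-0.001 -0.   ] w 0.0227 gf 80.02183556556702 ft [-2.5  0.9  4.7]
plate top z 0.02157608263340024
board z beyond 0.016712772703741226
slide [ 9.59528607e-04  6.73270849e-02 -6.74813268e-05]
```

{"fn": "step_arm", "kwargs": {
  "targets": [
    [[0, 0.01, 0], [0, 0, 0]],
    [[0, 0.02, 0], [0, 0, 0]],
    [[0, 0.03, 0], [0, 0, 0]],
    [[0.001, 0.04, 0], [0, 0, 0]],
    [[0.001, 0.05, 0], [0, 0, 0]],
    [[0.001, 0.06, 0], [0, 0, 0]],
    [[0.001, 0.067, 0], [0, 0, 0]],
    [[0.001, 0.067, 0], [0, 0, 0]],
    [[0.001, 0.067, 0], [0, 0, 0]]
  ]
}}

```text
time_s: 38.73
position: [0.6123, -0.1329, 0.0139]
tool_rot: [[0.131, 0.991, -0.001], [0.991, -0.131, -0.001], [-0.001, -0.001, -1.0]]
ft_force: [-2.4, 1.3, 5.1]
grip_width: 0.0228
gripper_force: 80.1
```

```bash
python3 - <<'E'
from sta import *
i,W,c,P,T=sta(); save('lock2.png',cv2.resize(i[120:260,180:330],None,fx=4,fy=4,interpolation=cv2.INTER_CUBIC))
E
```

```text
t 38.73 pos [ 0.6123 -0.1329  0.0139] yaw 82.49 tilt [-0.001 -0.001] w 0.0228 gf 80.06690740585327 ft [-2.4  1.3  5.1]
screw [232.  77.] 655 bbox [218  62  29  31] xy [612.7 -42.1  30. ]
screw [235. 190.] 456 bbox [223 177  26  27] xy [ 605.4 -102.8   30. ]
pin [217. 155.] 160 xy [598.4 -81.1  31. ]
plate tool-frame pts 22187 [[20.4, -59.4, -15.9], [57.8, -3.7, -3.0], [89.8, 52.7, -1.1]]
```

View pics/lock2.png

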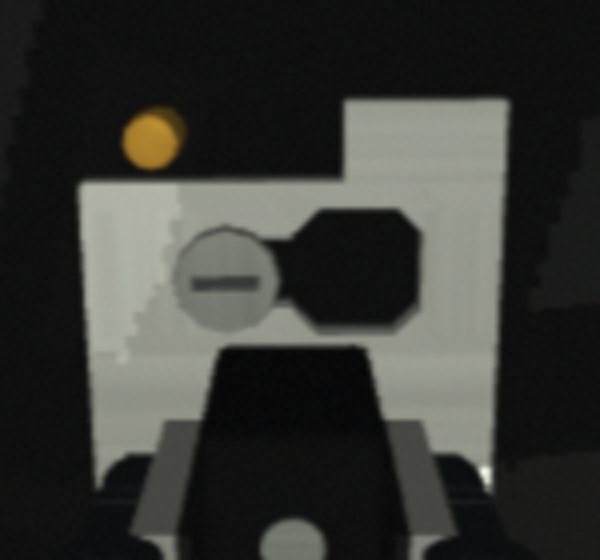

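B matches A's locked picture: head at (226,279), pin at (151,140) in the notch. Releasing and lifting clear for a final check.

{"fn": "step_arm", "kwargs": {
  "targets": [
    [[0, 0, 0], [0, 0, 0]],
    [[0, 0, 0], [0, 0, 0]],
    [[0, 0, 0], [0, 0, 0]],
    [[0, 0, 0], [0, 0, 0]],
    [[0, 0, -0.1], [0, 0, 0]],
    [[0, 0, -0.2], [0, 0, 0]],
    [[0, 0, -0.3], [0, 0, 0]],
    [[0, 0, -0.45], [0, 0, 0]],
    [[-0.15, 0, -0.6], [0, 0, 0]],
    [[-0.3, 0, -0.7], [0, 0, 0]]
  ],
  "jaw": 50
}}

```text
time_s: 39.62
position: [0.605, -0.1926, 0.2043]
tool_rot: [[0.127, 0.992, 0.001], [0.992, -0.127, -0.001], [-0.001, 0.002, -1.0]]
ft_force: [0.9, -0.7, -0.7]
grip_width: 0.05
gripper_force: 0.0
```

{"fn": "step_arm", "kwargs": {
  "targets": [
    [[0, 0, 0], [0, 0, 0]],
    [[0, 0, 0], [0, 0, 0]],
    [[0, 0, 0], [0, 0, 0]],
    [[0, 0, 0], [0, 0, 0]],
    [[0, 0, 0], [0, 0, 0]],
    [[0, 0, 0], [0, 0, 0]]
  ]
}}

```text
time_s: 40.12
position: [0.6044, -0.1926, 0.2002]
tool_rot: [[0.13, 0.992, -0.003], [0.992, -0.13, 0.001], [0.0, -0.003, -1.0]]
ft_force: [0.3, 0.0, -0.5]
grip_width: 0.0501
gripper_force: 0.0
```

```bash
python3 - <<'E'
from sta import *
i,W,c,P,T=sta(); z=W[...,2]
sc,Ws,cs=cam("scene"); save("end.png",cv2.resize(np.hstack([cv2.resize(sc[150:270,170:420],(800,384)),i]),(800,234)))
th=np.radians(-6.65); B=np.array([[np.cos(th),-np.sin(th)],[np.sin(th),np.cos(th)]])
for nm,WW in(("wrist",W),("scene",Ws)):
  for S in((.6019,-.1296),(.6285,.0968)):
    q=(WW[...,:2]-np.array(S))@B; zz=WW[...,2]
    m=(zz>.056)&(zz<.067)&(abs(q[...,0]-.01)<.03)&(abs(q[...,1])<.03); p=q[m]
    r=cv2.minAreaRect(p.astype(np.float32)*1000) if len(p)>10 else None; print(nm,S,len(p),r,np.nanmedian(zz[m]) if len(p) else "")
hsv=cv2.cvtColor(sc,cv2.COLOR_RGB2HSV); m=(hsv[...,0]>5)&(hsv[...,0]<28)&(hsv[...,1]>60)&(abs(Ws[...,0]-.46)<.07)&(abs(Ws[...,1]-.346)<.055)&(Ws[...,2]<.07); print("ply px in bin",m.sum())
E
```

```text
t 40.12 pos [ 0.6044 -0.1926  0.2002] yaw 82.55 tilt [-0.003  0.001] w 0.0501 gf 0.0 ft [ 0.3  0.  -0.5]
screw [244.  46.] 167 bbox [237  38  14  16] xy [612.3 -42.5  30. ]
screw [245. 103.] 136 bbox [239  96  13  15] xy [ 605.1 -103.6   30. ]
screw [246. 146.] 124 bbox [240 140  12  13] xy [ 599.  -154.6   30. ]
pin [236.  84.] 40 xy [597.6 -81.9  31. ]
plate tool-frame pts 0 [nan, nan, nan]
wrist (0.6019, -0.1296) 580 ((9.740224838256836, -0.0062103271484375), (29.417726516723633, 22.65592384338379), 89.19275665283203) 0.059609002265821914
wrist (0.6285, 0.0968) 0 None 
scene (0.6019, -0.1296) 82 ((12.232635498046875, -0.16655540466308594), (24.406471252441406, 31.15033531188965), 2.894479990005493) 0.06053210558083086
scene (0.6285, 0.0968) 103 ((12.144203186035156, -0.1482076644897461), (29.653369903564453, 25.214893341064453), 89.9835205078125) 0.06084171978250561
ply px in bin 314
  return np.nanmean(a, axis, out=out, keepdims=keepdims)
```

View pics/end.png

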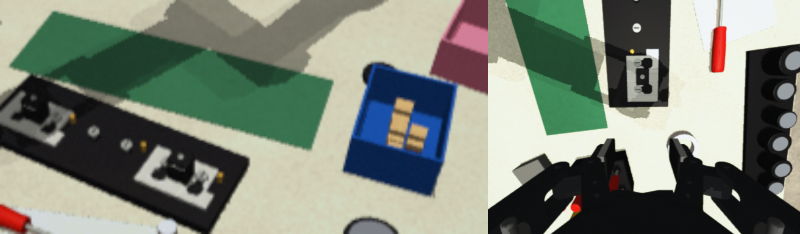

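Both plates measure about x = +9.7 mm and y = 0 mm from their stations. The mat is empty and all four offcuts are in the blue bin, so I'm handing in.

```bash
python3 -c "
from rig import close_job
print(close_job())"
```

```text
the job is handed in; nothing more can be done
None
```

Job handed in (no verdict came back): all four offcuts are in the blue bin, and both plates are locked home at stations 0 and 2, measured about 0.3 mm short of fully home and released.

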